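Weigh and pack a chocolate order

ROBOT

A 6-joint arm with a two-finger parallel gripper is mounted at the origin on the work surface. World frame = base frame: x ahead of the robot, y to its left, z up, the work surface at z = 0. Lengths are in m, angles in degrees, forces in N, time in s.
With the tool pointing down it reaches from about 0.375 to 0.9 m from the base axis. Payload 3.1 kg.
Tool frame: the origin (TCP) lies on the centre line of the jaws, within the pads' length; the fingertips stand 25 mm ahead of it and the grasp point (between the pads) lies 6 mm ahead of it; z points along the fingers, y is the line along which they close (so a half turn about z gives the same grasp; the last joint's range is limited). The gripper opens to 87 mm and grips with 3 to 60 N. Pads are 19 mm wide; open, the fingers measure 117 mm over their backs; the gripper's body (75 mm by 190 mm) begins 51 mm behind the grasp point.
Start: joints at [62.252, 30.224, 82.088, -0, 67.689, -10.227], TCP at [0.188, 0.596, 0.248] pointing down, gripper open.
Joint ranges: [-176.69, 176.69], [-43.24, 126.21], [12.49, 139.97], [-82, 262], [0, 151.66], [-163.58, 163.58]. Speed limits (degrees/s): [159.86, 159.86, 180, 180, 180, 180].

INTERFACE

Orientations are given as a 3x3 rotation matrix whose columns are the frame's x, y, z axes.
In Python, from rig import * gives the robot as it stands.
- The arm moves only by the tool step_arm, never from a script. Its argument "steps" is a list of rows, each a list of 7 numbers: the shift along the tool's x, y, z normalised to -1 to 1, where 1 is 0.3 m, then the turn, a rotation vector about the tool's x, y, z normalised to -1 to 1, where 1 is 45 degrees, then the gripper's target within -1 to 1 (shut at 1, half-way at 0, fully open at -1). A call has 1 to 8 rows; each row is the pose to reach, as a shift and turn from the pose commanded when the call began, along the tool's axes at that moment; what a row does not reach only later rows make up. A row lasts 1/12 s, in which the tool goes at most 41.7 mm and 7.16 degrees, less where a joint would pass 70% of its speed; a pose out of reach is approached as far as the arm can. A call with a number of a shift or a turn outside -1 to 1 is refused whole. A call with a gripper value outside its range is refused whole. The fingers move at their own pace and stop on an object; the grip force is fixed at half the most. Time passes only in rows, so rows that repeat a pose let the fingers close. It gives the time, the measured TCP pose, the force, the opening and the grip force at its end, in the units of the state.
- read_state(): the state, without advancing time (a new reading comes with each control period).
- capture(name): name is "scene" or "side" or "wrist"; returns a dict with "image" (384x512x3 uint8, red, green, blue), "vertical_fov" (degrees; the focal length in pixels is half the picture's height over the tangent of half this angle, whatever the lens; pixels are square), "cx", "cy" (the principal point, pixels), "world_from_camera" (4x4, takes a point from camera to world coordinates); the wrist camera has in their place "T_tool_cam" (4x4, takes a point from camera to tool coordinates, whose origin is the TCP and whose axes are the flange's). Camera axes: x right, y down, z forward; pixel columns grow to the right and rows downward; lengths in m; the calibration is good to about 2 mm. A picture is of the moment at which its call begins: read the wrist's pose just before it. There is no depth.
- hand_in(): hands the job in; it is judged then, once.
The state is a dict: "time_s": time; "joint_positions": joint angles; "qvel": joint speeds; "tau": joint torques, N m; "position": TCP position; "tcp_rot": TCP orientation; "force": force on the tool from outside, world axes, zero at the start; "moment": the same for the moment, N m; "opening": opening from 0.0 (shut) to 1.0 (fully open); "grasp_force": force on a finger pad.
Only numpy, scipy, OpenCV 4.12 (cv2) and the standard library are available. Lean on these libraries where they do the work, as an engineer would, in place of code of your own. Each camera call takes 0.05 s, during which the arm holds its last target. There are 200 camera calls.

TASK

The sample standing on the round dark slate shows which sort the customer wants: put all the loose packs of that sort together on the scale's platform, slide the poise along the beam until the pointer rests on the centre mark with the beam left free for a second or two, and then pack them all side by side on the floor of the wooden tray. Finish by sliding the poise fully home again, so that the empty scale is level, and leave the other sort, both samples and the jar, cup and bell where they are.

Things in the scene. Friction and masses are not known exactly. Their poses are not given: they have to be found in the camera images.
- tin1_mid (a point): round cardboard tin with a steel lid, 56 mm diameter, 64 mm tall, about 200 g (150 to 260 g), standing free at the left of the counter at the start; the point is its centre, 32 mm above its underside, z is its axis. May be absent
- tin2_mid (a point): round cardboard tin with a steel lid, 56 mm diameter, 64 mm tall, about 200 g (150 to 260 g), standing free at the left of the counter at the start; the point is its centre, 32 mm above its underside, z is its axis. May be absent
- tin3_mid (a point): round cardboard tin with a steel lid, 56 mm diameter, 64 mm tall, about 200 g (150 to 260 g), standing free at the left of the counter at the start; the point is its centre, 32 mm above its underside, z is its axis. May be absent
- carton1_mid (a point): square cardboard carton with a pale lid, 50 by 50 mm, 64 mm tall, about 200 g (150 to 260 g), standing free at the left of the counter at the start; the point is its centre, 32 mm above its underside, x and y are square to its sides, z is up. May be absent
- carton2_mid (a point): square cardboard carton with a pale lid, 50 by 50 mm, 64 mm tall, about 200 g (150 to 260 g), standing free at the left of the counter at the start; the point is its centre, 32 mm above its underside, x and y are square to its sides, z is up. May be absent
- carton3_mid (a point): square cardboard carton with a pale lid, 50 by 50 mm, 64 mm tall, about 200 g (150 to 260 g), standing free at the left of the counter at the start; the point is its centre, 32 mm above its underside, x and y are square to its sides, z is up. May be absent
- sample_tin_mid (a point): sample of the round tins, same shape and size as they; it stands on the slate or on the board, beyond the scale, and stays there; the point is its centre
- sample_carton_mid (a point): sample of the square cartons, same shape and size as they; it stands on the slate or on the board, beyond the scale, and stays there; the point is its centre
- slate_top (a point): order slate: dark round disc, 110 mm diameter, 6 mm thick, fixed on the counter beyond the scale; the point is the centre of its top. The sample standing on it shows the sort that the customer ordered
- board_top (a point): display board: pale wooden square, 100 by 100 mm, 6 mm thick, fixed on the counter beyond the scale; the point is the centre of its top. The sample standing on it means nothing for this order
- scale: counter beam scale, fixed: white base 190 mm (x) by 345 mm (y), 50 mm high; origin on the counter under its middle. The beam runs along its middle in y, 90 mm above the counter: pivot between two cheeks (100 mm high) at y = +55 mm, the platform on its short arm to +y, the long arm with the poise to -y, its needle ending at y = -160 mm in front of an upright white plate (125 mm high, its face at y = -169 mm) with a dark centre mark at 90 mm
- platform_top (a point): centre of the top of the scale's steel platform, 270 mm (x) by 100 mm (y), 85 mm above the counter when the beam is level, over the scale's y = +115 mm; no rim. It is fixed to the beam's short arm and tilts with it about x by up to 0.08 rad, this point moving 5 mm up or down. A pack counts by its distance in y from the pivot, so stand the packs in a row along the platform's middle line, along x, where three fit. x along its length, y along its width, as the beam's
- beam (a joint): angle of the beam (rad): 0 is level, pointer on the centre mark; positive is pointer end high (the load outweighs the poise: slide the poise out); negative is pointer end low (slide it back); stops at -0.08 and 0.08. Released, it settles in about 1 s; near level 1 mm of poise travel changes it by about 0.0065. With nothing on the platform and the poise home it is level
- pointer_tip (a point): tip of the thin black needle at the beam's end, 215 mm from the pivot; level it is 90 mm above the counter
- poise (a joint): how far the poise stands out along the beam from its home (m): 0 is home, against its inner stop nearest the pivot, 0.125 the outer stop. It slides to the scale's -y as this grows, with about 2 N of friction, stays where it is left, and cannot lift off. Balancing 100 g on the platform's middle line takes about 10 mm
- poise_knob (a point): point on the axis of the poise's upright brass knob, 15 mm below its top: knob 24 mm diameter, 65 mm tall, standing on the poise's brass block (34 by 26 by 30 mm), whose top is 50 mm below the point. With the beam level the point is 155 mm above the counter; it rises and falls with the beam, by up to 13 mm at the outer stop, also while the poise is being slid, so keep what pushes it clear of the block and of the beam. Axes as the beam's
- tray_floor (a point): packing tray, fixed at the right: wooden, 280 mm (x) by 150 mm (y), walls 5 mm thick, 18 mm high from the counter; the point is the centre of its inner floor, 5 mm above the counter; x runs along its length
- jar: amber glass jar, 76 mm diameter, 85 mm tall, bystander; origin under its middle
- cup: white cup, 76 mm across, 85 mm tall, bystander; origin under its middle
- bell: steel counter bell, 84 mm diameter, 60 mm tall, bystander; origin under its middle
There are look-alikes about, which are no part of the job. What is shaped like the part that bears tin2_mid but green is not meant.

How it is judged (in metres and radians):
On the way:
1. all packs of the ordered sort stand on the platform and the pointer rests on the centre mark, with the scale untouched by the robot (((horizontal distance between sample_tin_mid and slate_top below 0.06 m and x of tin1_mid in the frame of platform_top between -0.135 and 0.135 m and y of tin1_mid in the frame of platform_top between -0.05 and 0.05 m and z of tin1_mid in the frame of platform_top between 0.02 and 0.05 m and x of tin2_mid in the frame of platform_top between -0.135 and 0.135 m and y of tin2_mid in the frame of platform_top between -0.05 and 0.05 m and z of tin2_mid in the frame of platform_top between 0.02 and 0.05 m and x of tin3_mid in the frame of platform_top between -0.135 and 0.135 m and y of tin3_mid in the frame of platform_top between -0.05 and 0.05 m and z of tin3_mid in the frame of platform_top between 0.02 and 0.05 m and distance of each of carton1_mid, carton2_mid, carton3_mid from where it was at the start of the episode below 0.08 m) or (horizontal distance between sample_carton_mid and slate_top below 0.06 m and x of carton1_mid in the frame of platform_top between -0.135 and 0.135 m and y of carton1_mid in the frame of platform_top between -0.05 and 0.05 m and z of carton1_mid in the frame of platform_top between 0.02 and 0.05 m and x of carton2_mid in the frame of platform_top between -0.135 and 0.135 m and y of carton2_mid in the frame of platform_top between -0.05 and 0.05 m and z of carton2_mid in the frame of platform_top between 0.02 and 0.05 m and x of carton3_mid in the frame of platform_top between -0.135 and 0.135 m and y of carton3_mid in the frame of platform_top between -0.05 and 0.05 m and z of carton3_mid in the frame of platform_top between 0.02 and 0.05 m and distance of each of tin1_mid, tin2_mid, tin3_mid from where it was at the start of the episode below 0.08 m)) and value of joint beam between -0.025 and 0.025 rad and velocity of joint beam between -0.05 and 0.05 rad/s and contact force between each of the fingers, the arm and scale below 0.1 N), for 0.5 s.
At the end, for the whole second after the job is handed in: All present packs of the sort shown on the slate are at rest on the tray's floor, not stacked; the poise is within 8 mm of home; the beam is within 0.025 rad of level; the packs of the other sort are within 80 mm of where they began (((horizontal distance between sample_tin_mid and slate_top below 0.06 m and x of tin1_mid in the frame of tray_floor between -0.135 and 0.135 m and y of tin1_mid in the frame of tray_floor between -0.07 and 0.07 m and z of tin1_mid in the frame of tray_floor between 0.02 and 0.05 m and x of tin2_mid in the frame of tray_floor between -0.135 and 0.135 m and y of tin2_mid in the frame of tray_floor between -0.07 and 0.07 m and z of tin2_mid in the frame of tray_floor between 0.02 and 0.05 m and x of tin3_mid in the frame of tray_floor between -0.135 and 0.135 m and y of tin3_mid in the frame of tray_floor between -0.07 and 0.07 m and z of tin3_mid in the frame of tray_floor between 0.02 and 0.05 m and distance of each of carton1_mid, carton2_mid, carton3_mid from where it was at the start of the episode below 0.08 m) or (horizontal distance between sample_carton_mid and slate_top below 0.06 m and x of carton1_mid in the frame of tray_floor between -0.135 and 0.135 m and y of carton1_mid in the frame of tray_floor between -0.07 and 0.07 m and z of carton1_mid in the frame of tray_floor between 0.02 and 0.05 m and x of carton2_mid in the frame of tray_floor between -0.135 and 0.135 m and y of carton2_mid in the frame of tray_floor between -0.07 and 0.07 m and z of carton2_mid in the frame of tray_floor between 0.02 and 0.05 m and x of carton3_mid in the frame of tray_floor between -0.135 and 0.135 m and y of carton3_mid in the frame of tray_floor between -0.07 and 0.07 m and z of carton3_mid in the frame of tray_floor between 0.02 and 0.05 m and distance of each of tin1_mid, tin2_mid, tin3_mid from where it was at the start of the episode below 0.08 m)) and value of joint poise below 0.008 m and value of joint beam between -0.025 and 0.025 rad and velocity of joint beam between -0.05 and 0.05 rad/s and linear speed of each of tin1, tin2, tin3, carton1, carton2, carton3 below 0.02 m/s); the robot touches nothing.
It fails at once if a sample is moved more than 30 mm (distance of any of sample_tin_mid, sample_carton_mid from where it was at the start of the episode above 0.03 m).
It fails at once if the jar, cup or bell is moved more than 30 mm (distance of any of jar, cup, bell from where it was at the start of the episode above 0.03 m).
Of tin1, tin2, tin3 only 2 to 3 are there at a start; the rules pass over those that are not, and their reading is None.
Of carton1, carton2, carton3 only 2 to 3 are there at a start; the rules pass over those that are not, and their reading is None.
At some moment in a run one of tin1, tin2, tin3, carton1, carton2, carton3 may be knocked a few centimetres aside while the robot is not near it.
It also fails if it takes over 210 s, if anything falls off the work surface, if the arm or the gripper's body presses on something with over 40 N, if the wrist force passes 120 N, or if a joint passes its speed limit or range.

## Working session

There is one attempt and no reset: what is moved stays moved. The work goes in short steps, Python scripts to look and compute and a tool call to move; the robot and the scene stay as the last step left them, time stands still between calls to the robot, and variables do not carry over. Pictures are saved under pics/ and viewed, at most 14 in all, crops included, and the job is handed in when it is done.

Besides the shell and the picture viewer there is one more tool, called after "Emit:" by a JSON object that holds its "op" and its "data", one argument or row to a line. step_arm: Moves the arm, as the interface text tells. Scaled input: -1 to 1 covers 0.3 m each way for a shift and 45 degrees each way for a turn. Its arguments: {"type":"object","properties":{"steps":{"type":"array"}},"required":["steps"]}

```bash
mkdir -p pics; ls; python3 - <<'E'
from rig import *
import cv2
s=read_state();print(s['time_s'],s['position'],s['tcp_rot'],s['opening'])
for n in("scene","side"):
    c=capture(n);cv2.imwrite(f'pics/{n}0.png',cv2.cvtColor(cv2.resize(c['image'],(800,600)),cv2.COLOR_RGB2BGR))
    print(n,c['vertical_fov'],c['cx'],c['cy'],c['world_from_camera'])
E
```

```text
pics
0.0 [0.18782861 0.59543348 0.24658418] [[-9.53599512e-01  3.01076429e-01 -9.77180633e-04]
 [ 3.01077783e-01  9.53597783e-01 -1.85389667e-03]
 [ 3.73672698e-04 -2.06208234e-03 -9.99997804e-01]] 1.0031859405444
scene 51.688327112576545 256.56015517237387 190.03907294767717 [[ 0.34473714  0.61276394 -0.71110946  1.45620782]
 [ 0.9384611  -0.20791675  0.27579229 -0.40203021]
 [ 0.02114401 -0.76242441 -0.64673174  0.91378483]
 [ 0.          0.          0.          1.        ]]
side 43.8804096964291 264.43106792971304 195.18216847713344 [[-0.98442809 -0.09576303  0.14741363  0.29447858]
 [-0.17572602  0.55831739 -0.81080334  1.40961094]
 [-0.00465861 -0.82408199 -0.56645138  1.14858278]
 [ 0.          0.          0.          1.        ]]
```

View pics/scene0.png

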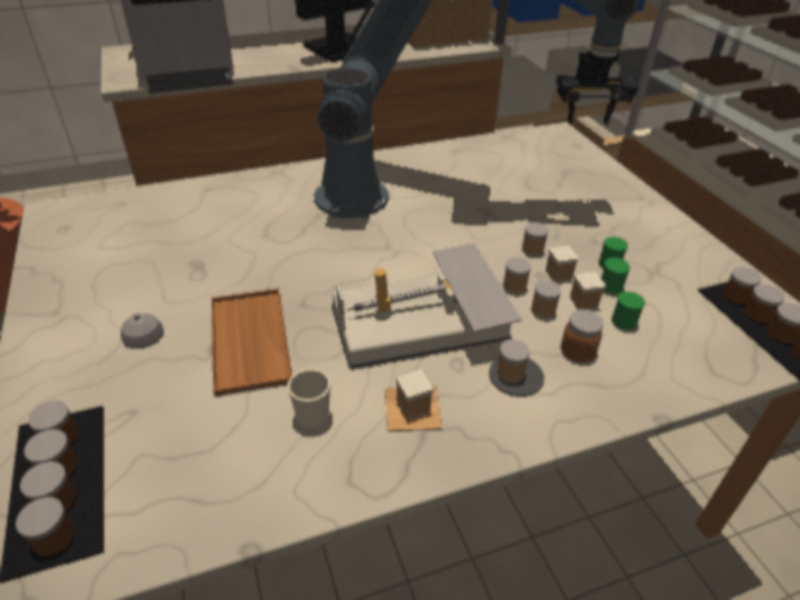

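View pics/side0.png

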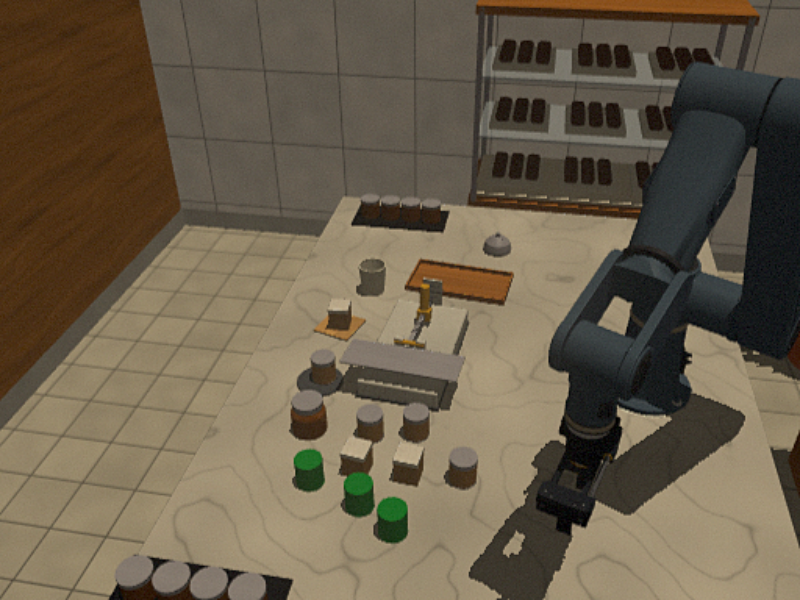

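Tin sample stands on the slate, so the tins are ordered: three loose tins. In the side view their lids are at about (370,414), (416,412), (463,460). In the scene view they are at (546,290), (517,266), (536,230). There are two cartons, and three green look-alikes to ignore.

```bash
cat > h.py <<'E'
from rig import *
import numpy as np, cv2
def ray(c,u,v,T=None):
    f=c['image'].shape[0]/2/np.tan(np.radians(c['vertical_fov'])/2)
    T=c['world_from_camera'] if T is None else T
    d=T[:3,:3]@np.array([(u-c['cx'])/f,(v-c['cy'])/f,1]); return T[:3,3],d/np.linalg.norm(d)
def plane(c,u,v,z,T=None):
    o,d=ray(c,u,v,T); return (o+d*(z-o[2])/d[2])
def tri(r):
    A=sum(np.eye(3)-np.outer(d,d) for o,d in r); b=sum((np.eye(3)-np.outer(d,d))@o for o,d in r)
    return np.linalg.solve(A,b)
def pix(c,p,T=None):
    f=c['image'].shape[0]/2/np.tan(np.radians(c['vertical_fov'])/2)
    T=c['world_from_camera'] if T is None else T
    q=np.linalg.inv(T)@np.append(p,1); return c['cx']+f*q[0]/q[2],c['cy']+f*q[1]/q[2]
def wristT(s,c):
    T=np.eye(4);T[:3,:3]=s['tcp_rot'];T[:3,3]=s['position'];return T@c['T_tool_cam']
def save(im,name,k=1.5):
    cv2.imwrite('pics/'+name,cv2.cvtColor(cv2.resize(im,None,fx=k,fy=k,interpolation=cv2.INTER_CUBIC),cv2.COLOR_RGB2BGR))
E
python3 - <<'E'
from h import *
np.set_printoptions(precision=4,suppress=True)
a=capture('scene');b=capture('side');k=1.5625
S={'A':(546,290),'B':(517,266),'C':(536,230),'k1':(563,256),'k2':(588,284),'jar':(586,322),'samp':(514,350)}
D={'A':(370,414),'B':(416,412),'C':(463,456),'k1':(408,452),'k2':(357,448),'jar':(308,401),'samp':(322,358)}
for n in S:
    z=.085 if n=='jar' else .07 if n=='samp' else .064
    print(n,plane(a,S[n][0]/k,S[n][1]/k,z),plane(b,D[n][0]/k,D[n][1]/k,z))
for n,p,q in(('knobtop',(381,271),(425,285)),):
    print(n,tri([ray(a,p[0]/k,p[1]/k),ray(b,q[0]/k,q[1]/k)]))
for p in((434,252),(472,244),(519,320),(481,331)):print('plat',plane(a,p[0]/k,p[1]/k,.085))
for p in((350,343),(461,362),(463,376),(345,357)):print('platS',plane(b,p[0]/k,p[1]/k,.085))
for p in((213,297),(278,290),(289,380),(215,391)):print('tray',plane(a,p[0]/k,p[1]/k,.018))
for p in((419,262),(512,278),(502,300),(407,285)):print('trayS',plane(b,p[0]/k,p[1]/k,.018))
for p in((355,361),(516,340)):print('base bottom',plane(a,p[0]/k,p[1]/k,0))
for n,p in(('cup',(310,380)),('bell',(140,340)),):print(n,plane(a,p[0]/k,p[1]/k,.07 if n=='cup' else 0.01))
save(a['image'][140:250,190:380],'sc_crop.png',4.2)
E
```

```text
A [0.6011 0.2663 0.064 ] [0.5952 0.2744 0.064 ]
B [0.5047 0.2474 0.064 ] [0.5002 0.2516 0.064 ]
C [0.3902 0.3616 0.064 ] [0.3863 0.3613 0.064 ]
k1 [0.5049 0.3678 0.064 ] [0.4958 0.3693 0.064 ]
k2 [0.6128 0.3651 0.064 ] [0.5988 0.376  0.064 ]
jar [0.7361 0.2744 0.085 ] [0.7282 0.2796 0.085 ]
samp [0.7465 0.1096 0.07  ] [0.7454 0.1152 0.07  ]
knobtop [ 0.5391 -0.0913  0.1609]
plat [0.4212 0.0768 0.085 ]
plat [0.4203 0.1723 0.085 ]
plat [0.6874 0.15   0.085 ]
plat [0.6916 0.0641 0.085 ]
platS [0.6898 0.0675 0.085 ]
platS [0.4243 0.0936 0.085 ]
platS [0.4138 0.1417 0.085 ]
platS [0.6882 0.1207 0.085 ]
tray [ 0.3377 -0.4142  0.018 ]
tray [ 0.3597 -0.2738  0.018 ]
tray [ 0.6337 -0.3087  0.018 ]
tray [ 0.6156 -0.4456  0.018 ]
trayS [ 0.6109 -0.43    0.018 ]
trayS [ 0.3371 -0.3883  0.018 ]
trayS [ 0.3562 -0.2726  0.018 ]
trayS [ 0.623  -0.3026  0.018 ]
base bottom [ 0.6102 -0.1698  0.    ]
base bottom [ 0.6624  0.1703 -0.    ]
cup [ 0.6938 -0.2784  0.07  ]
bell [ 0.4184 -0.5729  0.01  ]
```

View pics/sc_crop.png

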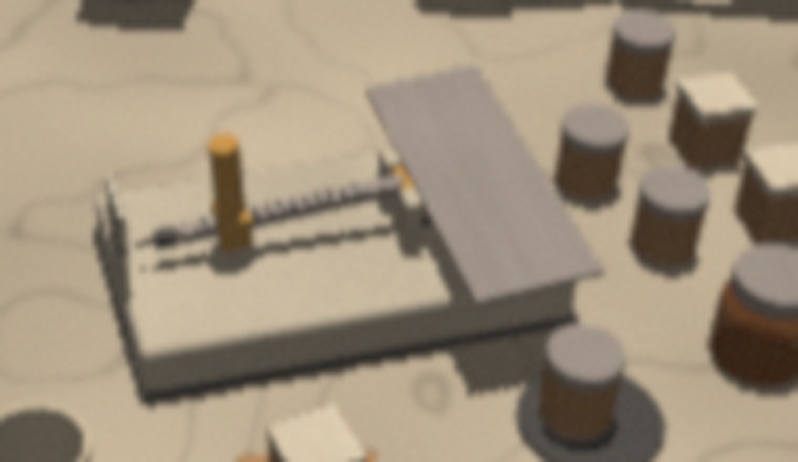

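```bash
cat >> h.py <<'E'
def go(x,y,z,yaw=None):
    "row numbers for world target; yaw = wanted angle of tool y axis minus 90 deg"
    s=read_state();R=np.array(s['tcp_rot']);d=R.T@(np.array([x,y,z])-s['position'])/.3
    t=np.zeros(3)
    if yaw is not None:
        a=np.radians(yaw);Rt=np.array([[-np.cos(a),-np.sin(a),0],[-np.sin(a),np.cos(a),0],[0,0,-1.]])
        t=cv2.Rodrigues(R.T@Rt)[0].ravel()/np.radians(45)
    n=max(np.linalg.norm(d)*.3/.0417,np.linalg.norm(t)*45/7.16)
    print('row',np.round(d,3),np.round(t,3),'n>=%.1f'%n)
def info():
    s=read_state();R=s['tcp_rot'];print('t%.1f'%s['time_s'],np.round(s['position'],4),'yaw%.1f'%(np.degrees(np.arctan2(R[1][1],R[0][1]))-90),'op%.2f'%s['opening'])
E
python3 -c "
from h import *
go(.47,.3,.32,-6)"
```

```text
row [-1.193 -0.657 -0.243] [-0.002 -0.    -0.256] n>=10.0
```

Emit:
{"op": "step_arm", "data": {
  "steps": [
    [-1,-0.66,-0.24,0,0,-0.256,-1],
    [-1,-0.66,-0.24,0,0,-0.256,-1],
    [-1,-0.66,-0.24,0,0,-0.256,-1],
    [-1,-0.66,-0.24,0,0,-0.256,-1],
    [-1,-0.66,-0.24,0,0,-0.256,-1],
    [-1,-0.66,-0.24,0,0,-0.256,-1],
    [-1,-0.66,-0.24,0,0,-0.256,-1],
    [-1,-0.66,-0.24,0,0,-0.256,-1]
  ]
}}

```text
time_s: 0.87
position: [0.3941, 0.3412, 0.3132]
tcp_rot: [[-0.995, 0.104, -0.0], [0.104, 0.995, 0.0], [0.0, 0.0, -1.0]]
force: [1.2, 0.3, 0.8]
opening: 0.999
grasp_force: 0.0
```

```bash
python3 -c "
from h import *
info()
s=read_state();c=capture('wrist');save(c['image'],'w1.png',1.5);print(c['T_tool_cam'],c['vertical_fov'],c['cx'],c['cy']);T=wristT(s,c)
for p in ((.598,.27,.064),(.502,.25,.064),(.388,.361,.064),(.5,.369,.064)):print(pix(c,p,T))
"
```

```text
t0.9 [0.3941 0.3412 0.3132] yaw-6.0 op1.00
[[ 5.44994690e-04 -9.55056125e-01 -2.96424528e-01  8.14940405e-02]
 [ 9.99999834e-01  4.65033089e-04  3.40261649e-04  9.00407242e-04]
 [-1.87121758e-04 -2.96424664e-01  9.55056220e-01 -1.37004169e-01]
 [ 0.00000000e+00  0.00000000e+00  0.00000000e+00  1.00000000e+00]] 67.89752741459593 259.3017013726789 187.00785294170876
(np.float64(227.5263410216011), np.float64(289.8195366513651))
(np.float64(205.55658850580255), np.float64(236.97245558506904))
(np.float64(272.441289283857), np.float64(154.59514835950478))
(np.float64(284.6137003833463), np.float64(228.24188221757913))
```

View pics/w1.png

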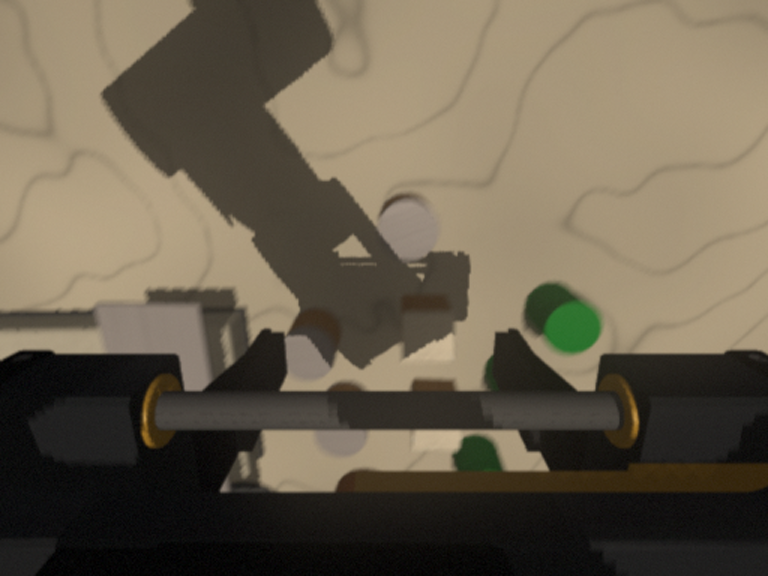

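Wrist view: tin C's lid is at (408,228), tin B's at (308,355) and tin A's at about (341,437). The robot-side corner of the platform is at the lower left, with its near edge from (97,304) to (198,303).

```bash
python3 -c "
from h import *
info()
s=read_state();c=capture('wrist');T=wristT(s,c)
for p in ((408,228),(308,355),(341,437)):print(plane(c,p[0]/1.5,p[1]/1.5,.064,T))
for p in ((97,304),(198,303)):print(plane(c,p[0]/1.5,p[1]/1.5,.09,T))
"
```

```text
t0.9 [0.4004 0.3364 0.3149] yaw-6.3 op0.99
[0.39303797 0.35500811 0.064     ]
[0.51072859 0.24264127 0.064     ]
[0.61145223 0.26169619 0.064     ]
[0.42672091 0.06837099 0.09      ]
[0.43561654 0.1595026  0.09      ]
```

```bash
python3 -c "
from h import *
info()
go(.390,.358,.12,-6)
go(.390,.358,.048,-6)"
```

```text
t1.0 [0.398  0.3393 0.3142] yaw-6.4 op1.01
row [0.037 0.059 0.647] [ 0.     0.006 -0.009] n>=4.7
row [0.038 0.059 0.887] [ 0.     0.006 -0.009] n>=6.4
```

Emit:
{"op": "step_arm", "data": {
  "steps": [
    [0.038,0.06,0.2,0,0,0,-1],
    [0.038,0.06,0.4,0,0,0,-1],
    [0.038,0.06,0.55,0,0,0,-1],
    [0.038,0.06,0.65,0,0,0,-1],
    [0.038,0.06,0.76,0,0,0,-1],
    [0.038,0.06,0.885,0,0,0,-1],
    [0.038,0.06,0.885,0,0,0,-1],
    [0.038,0.06,0.885,0,0,0,-1]
  ]
}}

```text
time_s: 1.63
position: [0.3806, 0.3608, 0.0428]
tcp_rot: [[-0.995, 0.104, -0.009], [0.104, 0.995, -0.005], [0.008, -0.006, -1.0]]
force: [0.2, 0.4, 0.7]
opening: 1.001
grasp_force: 0.0
```

Emit:
{"op": "step_arm", "data": {
  "steps": [
    [0,0,0,0,0,0,1],
    [0,0,0,0,0,0,1],
    [0,0,0,0,0,0,1],
    [0,0,0,0,0,0,1],
    [0,0,0,0,0,0,1],
    [0,0,0,0,0,0,1]
  ]
}}

```text
time_s: 2.13
position: [0.3845, 0.3624, 0.0485]
tcp_rot: [[-0.995, 0.104, 0.002], [0.104, 0.995, 0.001], [-0.002, 0.001, -1.0]]
force: [0.2, 0.5, 5.5]
opening: 0.637
grasp_force: 30.1
```

```bash
python3 -c "
from h import *
info()
go(.482,.118,.22,-6)"
```

```text
t2.1 [0.3845 0.3624 0.0485] yaw-6.0 op0.64
row [-0.409 -0.776 -0.572] [0.002 0.002 0.   ] n>=7.5
```

Emit:
{"op": "step_arm", "data": {
  "steps": [
    [0,0,-0.12,0,0,0,1],
    [0,0,-0.25,0,0,0,1],
    [0,0,-0.38,0,0,0,1],
    [-0.06,-0.11,-0.48,0,0,0,1],
    [-0.12,-0.22,-0.57,0,0,0,1],
    [-0.18,-0.34,-0.57,0,0,0,1],
    [-0.24,-0.45,-0.57,0,0,0,1],
    [-0.3,-0.56,-0.57,0,0,0,1]
  ]
}}

```text
time_s: 2.8
position: [0.4562, 0.1841, 0.2198]
tcp_rot: [[-0.995, 0.103, 0.003], [0.103, 0.995, 0.0], [-0.003, 0.001, -1.0]]
force: [1.2, 0.9, -1.6]
opening: 0.634
grasp_force: 30.0
```

```bash
python3 -c "
from h import *
info()
go(.482,.118,.22,-6)
s=read_state();c=capture('wrist');save(c['image'],'w2.png',1.5);T=wristT(s,c);np.save('T2.npy',T);print(T[:3,3]);info()"
```

```text
t2.8 [0.4562 0.1841 0.2198] yaw-5.9 op0.63
row [-0.108 -0.21  -0.001] [0.001 0.003 0.001] n>=1.7
[0.37489539 0.19338734 0.35655552]
t2.9 [0.4603 0.1773 0.2194] yaw-6.2 op0.64
```

View pics/w2.png

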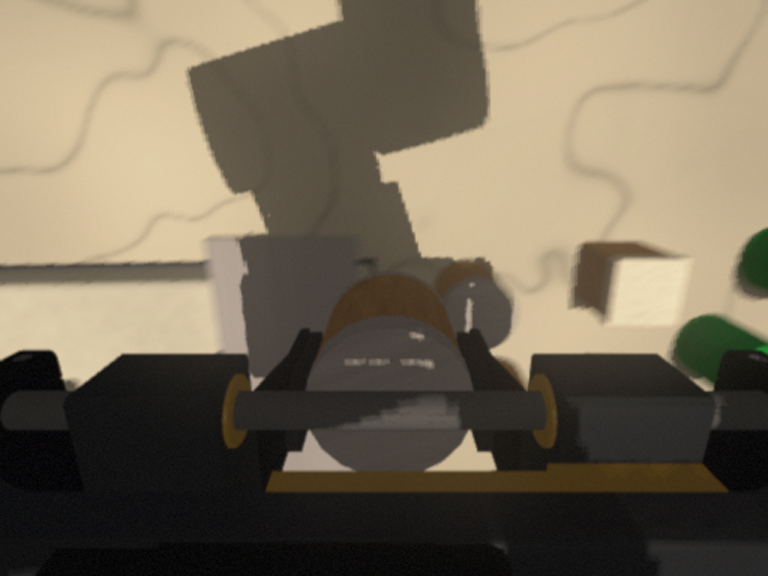

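The tin is held. The platform's robot-side edge runs from (207,237) to (356,235), and its -y side runs down from (207,237).

```bash
python3 -c "
from h import *
T=np.load('T2.npy');c=capture('wrist')
for p in ((207,237),(356,235),(222,350)):print(plane(c,p[0]/1.5,p[1]/1.5,.09,T))
info();go(.482,.115,.16,-6)"
```

```text
[0.41739431 0.07351581 0.09      ]
[0.42583791 0.16741602 0.09      ]
[0.4959188  0.06567483 0.09      ]
t2.9 [0.4588 0.1806 0.2191] yaw-6.4 op0.64
row [-0.1   -0.208  0.198] [-0.002  0.005 -0.009] n>=2.2
```

Emit:
{"op": "step_arm", "data": {
  "steps": [
    [-0.05,-0.1,0.05,0,0,0,1],
    [-0.1,-0.208,0.1,0,0,0,1],
    [-0.1,-0.208,0.15,0,0,0,1],
    [-0.1,-0.208,0.2,0,0,0,1],
    [-0.1,-0.208,0.23,0,0,0,1],
    [-0.1,-0.208,0.25,0,0,0,1],
    [-0.1,-0.208,0.25,0,0,0,1],
    [-0.1,-0.208,0.25,0,0,0,1]
  ]
}}

```text
time_s: 3.57
position: [0.479, 0.121, 0.1434]
tcp_rot: [[-0.995, 0.103, -0.0], [0.103, 0.995, 0.0], [0.0, 0.0, -1.0]]
force: [-0.3, -0.1, -1.2]
opening: 0.634
grasp_force: 30.0
```

```bash
python3 -c "
from h import *
info();print(read_state()['force']);go(.481,.116,.142,-6)"
```

```text
t3.6 [0.479  0.121  0.1434] yaw-5.9 op0.63
[-0.2757678  -0.06820489 -1.22889461]
row [-0.008 -0.016  0.005] [ 0.    -0.     0.001] n>=0.1
```

Emit:
{"op": "step_arm", "data": {
  "steps": [
    [-0.005,-0.016,0.01,0,0,0,1],
    [-0.005,-0.016,0.015,0,0,0,1],
    [-0.005,-0.016,0.015,0,0,0,1]
  ]
}}

```text
time_s: 3.82
position: [0.4809, 0.1155, 0.1396]
tcp_rot: [[-0.995, 0.105, 0.002], [0.105, 0.995, 0.0], [-0.002, 0.0, -1.0]]
force: [0.3, 0.4, 4.6]
opening: 0.634
grasp_force: 30.0
```

Emit:
{"op": "step_arm", "data": {
  "steps": [
    [0,0,0,0,0,0,0],
    [0,0,0,0,0,0,-0.5],
    [0,0,0,0,0,0,-1],
    [0,0,0,0,0,0,-1],
    [0,0,0,0,0,0,-1]
  ]
}}

```text
time_s: 4.23
position: [0.4801, 0.1154, 0.1387]
tcp_rot: [[-0.995, 0.105, -0.0], [0.105, 0.995, 0.0], [0.0, -0.0, -1.0]]
force: [-0.5, 0.4, 0.0]
opening: 0.853
grasp_force: 0.0
```

```bash
python3 -c "
from h import *
info();go(.46,.22,.26,-6)
c=capture('side');b=capture('scene');im=np.hstack([c['image'][190:310,180:330],b['image'][130:250,210:360]]);save(im,'p1.png',2.6)"
```

```text
t4.2 [0.4801 0.1154 0.1387] yaw-6.0 op0.85
row [ 0.103  0.34  -0.404] [-0. -0. -0.] n>=3.9
```

View pics/p1.png

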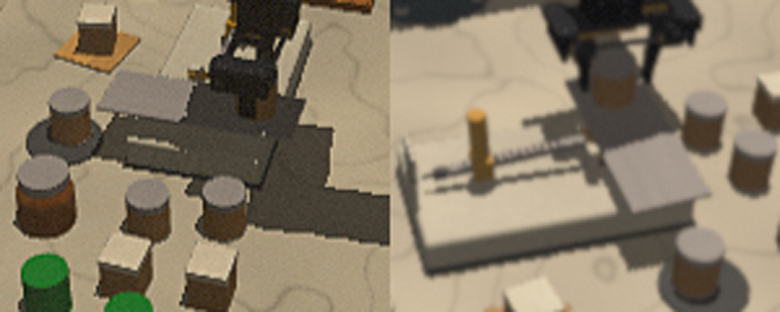

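Emit:
{"op": "step_arm", "data": {
  "steps": [
    [0,0,-0.12,0,0,0,-1],
    [0,0,-0.25,0,0,0,-1],
    [0,0,-0.36,0,0,0,-1],
    [0,0.12,-0.36,0,0,0,-1],
    [-0.03,0.26,-0.36,0,0,0,-1],
    [-0.03,0.4,-0.33,0,0,0,-1],
    [-0.03,0.45,-0.3,0,0,0,-1],
    [-0.03,0.45,-0.3,0,0,0,-1]
  ]
}}

```text
time_s: 5.0
position: [0.5025, 0.2522, 0.2272]
tcp_rot: [[-0.995, 0.1, -0.002], [0.1, 0.995, 0.001], [0.002, 0.001, -1.0]]
force: [0.2, -0.3, 0.3]
opening: 0.998
grasp_force: 0.0
```

```bash
python3 -c "
from h import *
info();go(.503,.249,.047,-6)
c=capture('side');b=capture('scene')
hs=lambda im,r:cv2.cvtColor(im,cv2.COLOR_RGB2HSV)
s=read_state();w=capture('wrist');T=wristT(s,w)
im=np.hstack([w['image'],]);save(im,'p2.png',1.2);np.save('T3.npy',T)"
```

```text
t5.0 [0.5025 0.2522 0.2272] yaw-5.8 op1.00
row [-0.004 -0.011  0.601] [ 0.001 -0.002  0.005] n>=4.3
```

View pics/p2.png

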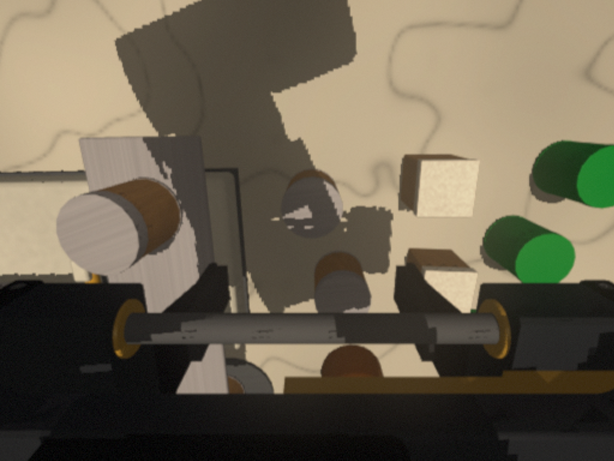

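Tin C stands on the platform. Tin B's lid is centred at about (313,205) and tin A's at about (342,285).

```bash
python3 -c "
from h import *
T=np.load('T3.npy');c=capture('wrist')
for p in ((313,207),(342,283)):print(plane(c,p[0]/1.2,p[1]/1.2,.064,T))
for p in ((80,139),(202,136),(240,375)):print('pl',plane(c,p[0]/1.2,p[1]/1.2,.09,T))
print('tinC',plane(c,98/1.2,233/1.2,.153,T))
info();go(.502,.248,.047,-6)"
```

```text
[0.49790374 0.25193923 0.064     ]
[0.57652448 0.27234435 0.064     ]
pl [0.41828747 0.07673602 0.09      ]
pl [0.42577685 0.17212294 0.09      ]
pl [0.65184546 0.16483268 0.09      ]
tinC [0.47854357 0.11210409 0.153     ]
t5.2 [0.503  0.2479 0.2288] yaw-6.0 op1.00
row [0.003 0.001 0.606] [-0.001 -0.001 -0.001] n>=4.4
```

Emit:
{"op": "step_arm", "data": {
  "steps": [
    [0.01,0.01,0.13,0,0,0,-1],
    [0.01,0.01,0.26,0,0,0,-1],
    [0.01,0.01,0.39,0,0,0,-1],
    [0.01,0.01,0.5,0,0,0,-1],
    [0.01,0.01,0.6,0,0,0,-1],
    [0.01,0.01,0.605,0,0,0,-1],
    [0.01,0.01,0.605,0,0,0,-1],
    [0.01,0.01,0.605,0,0,0,-1]
  ]
}}

```text
time_s: 5.87
position: [0.5011, 0.2513, 0.0471]
tcp_rot: [[-0.994, 0.106, -0.0], [0.106, 0.994, 0.0], [0.0, 0.0, -1.0]]
force: [0.2, 2.4, 0.0]
opening: 0.998
grasp_force: 0.0
```

Emit:
{"op": "step_arm", "data": {
  "steps": [
    [0,0,0,0,0,0,1],
    [0,0,0,0,0,0,1],
    [0,0,0,0,0,0,1],
    [0,0,0,0,0,0,1],
    [0,0,0,0,0,0,1],
    [0,0,0,0,0,0,1]
  ]
}}

```text
time_s: 6.37
position: [0.5006, 0.2517, 0.0477]
tcp_rot: [[-0.995, 0.104, 0.0], [0.104, 0.995, -0.0], [-0.0, -0.0, -1.0]]
force: [-0.1, -2.5, 1.7]
opening: 0.635
grasp_force: 30.1
```

```bash
python3 -c "
from h import *
info();go(.632,.104,.21,-6)"
```

```text
t6.4 [0.5006 0.2517 0.0477] yaw-6.0 op0.63
row [-0.487 -0.444 -0.541] [-0.001  0.     0.   ] n>=6.1
```

Emit:
{"op": "step_arm", "data": {
  "steps": [
    [0,0,-0.13,0,0,0,1],
    [0,0,-0.26,0,0,0,1],
    [0,0,-0.39,0,0,0,1],
    [-0.08,-0.08,-0.5,0,0,0,1],
    [-0.18,-0.16,-0.54,0,0,0,1],
    [-0.28,-0.25,-0.54,0,0,0,1],
    [-0.38,-0.34,-0.54,0,0,0,1],
    [-0.487,-0.444,-0.54,0,0,0,1]
  ]
}}

```text
time_s: 7.03
position: [0.6303, 0.1062, 0.2099]
tcp_rot: [[-0.995, 0.104, 0.001], [0.104, 0.995, 0.0], [-0.001, 0.0, -1.0]]
force: [0.5, -0.1, -1.6]
opening: 0.639
grasp_force: 30.0
```

Emit:
{"op": "step_arm", "data": {
  "steps": [
    [0,0,0,0,0,0,1],
    [0,0,0.06,0,0,0,1],
    [0,0,0.12,0,0,0,1],
    [0,0,0.18,0,0,0,1],
    [0,0,0.21,0,0,0,1],
    [0,0,0.22,0,0,0,1],
    [0,0,0.22,0,0,0,1]
  ]
}}

```text
time_s: 7.62
position: [0.6286, 0.1076, 0.1423]
tcp_rot: [[-0.995, 0.104, -0.002], [0.104, 0.995, -0.0], [0.002, -0.0, -1.0]]
force: [1.0, 0.6, -0.5]
opening: 0.635
grasp_force: 30.0
```

```bash
python3 -c "
from h import *
info();print(read_state()['force']);go(.632,.104,.139,-6)"
```

```text
t7.6 [0.6286 0.1076 0.1423] yaw-6.0 op0.63
[ 0.95675407  0.62614636 -0.47936532]
row [-0.012 -0.011  0.011] [-0.    -0.003  0.   ] n>=0.1
```

Emit:
{"op": "step_arm", "data": {
  "steps": [
    [-0.01,-0.01,0.01,0,0,0,1],
    [-0.01,-0.01,0.013,0,0,0,1],
    [-0.01,-0.01,0.013,0,0,0,1],
    [-0.01,-0.01,0.013,0,0,0,0],
    [-0.01,-0.01,0.013,0,0,0,-0.5],
    [-0.01,-0.01,0.013,0,0,0,-1],
    [-0.01,-0.01,0.013,0,0,0,-1],
    [-0.01,-0.01,0.013,0,0,0,-1]
  ]
}}

```text
time_s: 8.28
position: [0.6323, 0.1041, 0.1398]
tcp_rot: [[-0.995, 0.105, 0.001], [0.105, 0.995, 0.0], [-0.001, 0.0, -1.0]]
force: [0.1, -0.8, 0.2]
opening: 0.855
grasp_force: 0.0
```

Emit:
{"op": "step_arm", "data": {
  "steps": [
    [0,0,-0.13,0,0,0,-1],
    [0,0,-0.26,0,0,0,-1],
    [0,0.13,-0.26,0,0,0,-1],
    [0,0.26,-0.26,0,0,0,-1],
    [0,0.39,-0.26,0,0,0,-1],
    [0,0.52,-0.26,0,0,0,-1],
    [0,0.54,-0.26,0,0,0,-1],
    [0,0.54,-0.26,0,0,0,-1]
  ]
}}

```text
time_s: 8.95
position: [0.6486, 0.2684, 0.2174]
tcp_rot: [[-0.995, 0.1, 0.001], [0.1, 0.995, 0.001], [-0.001, 0.001, -1.0]]
force: [0.2, -1.0, 0.3]
opening: 1.004
grasp_force: 0.0
```

```bash
python3 -c "
from h import *
info()
s=read_state();w=capture('wrist');T=wristT(s,w);np.save('T4.npy',T);sc=capture('scene')['image'][130:250,210:360]
im=np.hstack([w['image'],cv2.resize(sc,(480,384),interpolation=cv2.INTER_CUBIC)]);save(im,'p3.png',.8);info()"
```

```text
t8.9 [0.6486 0.2684 0.2174] yaw-5.7 op1.00
t9.1 [0.6487 0.2648 0.2172] yaw-6.0 op1.00
```

View pics/p3.png

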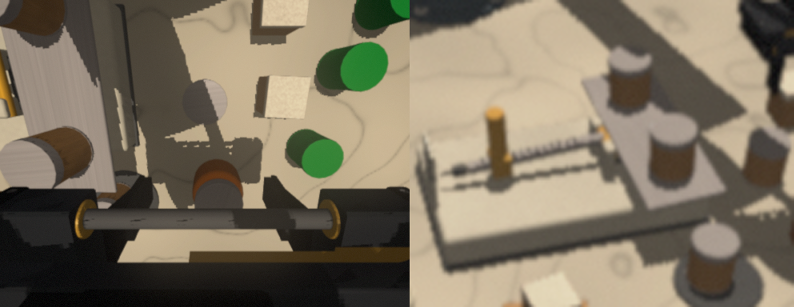

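Two tins stand on the platform. Tin A's lid is at about (205,101) in the wrist half.

```bash
python3 -c "
from h import *
T=np.load('T4.npy');c=capture('wrist')
p=plane(c,205/.8,101/.8,.064,T);print(p)
print('tinB',plane(c,35/.8,162/.8,.153,T))
info();go(p[0],p[1],.047,-6)"
```

```text
[0.5938055  0.27190698 0.064     ]
tinB [0.62582486 0.1088848  0.153     ]
t9.1 [0.6488 0.264  0.2172] yaw-6.0 op1.00
row [0.185 0.007 0.568] [-0.001 -0.001 -0.001] n>=4.3
```

Emit:
{"op": "step_arm", "data": {
  "steps": [
    [0.1,0.007,0.0,0,0,0,-1],
    [0.185,0.007,0.05,0,0,0,-1],
    [0.185,0.007,0.18,0,0,0,-1],
    [0.185,0.007,0.31,0,0,0,-1],
    [0.185,0.007,0.44,0,0,0,-1],
    [0.185,0.007,0.54,0,0,0,-1],
    [0.185,0.007,0.565,0,0,0,-1],
    [0.185,0.007,0.565,0,0,0,-1]
  ]
}}

```text
time_s: 9.77
position: [0.5925, 0.2708, 0.0454]
tcp_rot: [[-0.994, 0.107, -0.006], [0.107, 0.994, -0.002], [0.006, -0.002, -1.0]]
force: [0.5, 0.6, 0.4]
opening: 1.001
grasp_force: 0.0
```

Emit:
{"op": "step_arm", "data": {
  "steps": [
    [0,0,0,0,0,0,-1],
    [0,0,0,0,0,0,1],
    [0,0,0,0,0,0,1],
    [0,0,0,0,0,0,1],
    [0,0,0,0,0,0,1],
    [0,0,0,0,0,0,1],
    [0,0,0,0,0,0,1]
  ]
}}

```text
time_s: 10.35
position: [0.5942, 0.2729, 0.0486]
tcp_rot: [[-0.995, 0.104, 0.001], [0.104, 0.995, -0.001], [-0.001, -0.0, -1.0]]
force: [0.2, -0.7, 4.9]
opening: 0.636
grasp_force: 30.1
```

```bash
python3 -c "
from h import *
info();go(.556,.109,.21,-6)"
```

```text
t10.3 [0.5942 0.2729 0.0486] yaw-6.0 op0.64
row [ 0.069 -0.557 -0.538] [-0.001  0.001  0.001] n>=5.6
```

Emit:
{"op": "step_arm", "data": {
  "steps": [
    [0,0,-0.13,0,0,0,1],
    [0,0,-0.26,0,0,0,1],
    [0,0,-0.39,0,0,0,1],
    [0,-0.08,-0.5,0,0,0,1],
    [0.03,-0.2,-0.56,0,0,0,1],
    [0.06,-0.32,-0.56,0,0,0,1],
    [0.073,-0.44,-0.56,0,0,0,1],
    [0.073,-0.555,-0.56,0,0,0,1]
  ]
}}

```text
time_s: 11.02
position: [0.5526, 0.1088, 0.2161]
tcp_rot: [[-0.995, 0.103, -0.002], [0.103, 0.995, 0.0], [0.002, -0.0, -1.0]]
force: [0.5, -0.0, -3.0]
opening: 0.636
grasp_force: 30.0
```

Emit:
{"op": "step_arm", "data": {
  "steps": [
    [0,0,0,0,0,0,1],
    [0,0,0,0,0,0,1],
    [0,0,0.06,0,0,0,1],
    [0,0,0.12,0,0,0,1],
    [0,0,0.18,0,0,0,1],
    [0,0,0.22,0,0,0,1],
    [0,0,0.235,0,0,0,1],
    [0,0,0.235,0,0,0,1]
  ]
}}

```text
time_s: 11.68
position: [0.554, 0.1109, 0.1439]
tcp_rot: [[-0.995, 0.103, -0.003], [0.103, 0.995, 0.0], [0.003, 0.0, -1.0]]
force: [-0.0, -0.1, -2.0]
opening: 0.638
grasp_force: 30.0
```

```bash
python3 -c "
from h import *
info();print(read_state()['force']);go(.554,.110,.139,-6)"
```

```text
t11.7 [0.554  0.1109 0.1439] yaw-5.9 op0.64
[-0.00261068 -0.12685458 -2.02277245]
row [-0.    -0.003  0.016] [ 0.    -0.004  0.002] n>=0.1
```

Emit:
{"op": "step_arm", "data": {
  "steps": [
    [0,-0.003,0.01,0,0,0,1],
    [0,-0.003,0.017,0,0,0,1],
    [0,-0.003,0.017,0,0,0,1]
  ]
}}

```text
time_s: 11.93
position: [0.5554, 0.1091, 0.1408]
tcp_rot: [[-0.995, 0.104, 0.002], [0.104, 0.995, 0.0], [-0.002, 0.0, -1.0]]
force: [-0.0, 0.2, -1.5]
opening: 0.638
grasp_force: 30.0
```

```bash
python3 -c "
from h import *
info();print(read_state()['force']);b=capture('scene');save(np.hstack([b['image'][130:250,210:360],capture('side')['image'][160:280,200:350]]),'p4.png',2.6)"
```

```text
t11.9 [0.5554 0.1091 0.1408] yaw-6.0 op0.64
[-0.03552065  0.16121998 -1.52909903]
```

View pics/p4.png

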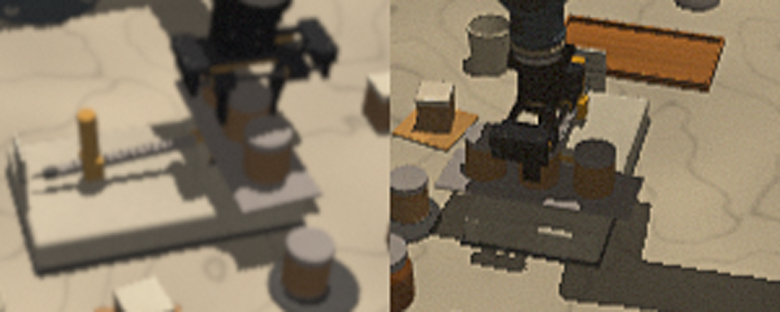

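Emit:
{"op": "step_arm", "data": {
  "steps": [
    [0,0,0.008,0,0,0,1],
    [0,0,0.012,0,0,0,1],
    [0,0,0.012,0,0,0,1]
  ]
}}

```text
time_s: 12.28
position: [0.5552, 0.1089, 0.1371]
tcp_rot: [[-0.994, 0.105, 0.001], [0.105, 0.994, 0.0], [-0.001, 0.0, -1.0]]
force: [-0.9, 0.1, 0.7]
opening: 0.638
grasp_force: 30.0
```

Emit:
{"op": "step_arm", "data": {
  "steps": [
    [0,0,0,0,0,0,0],
    [0,0,0,0,0,0,-0.5],
    [0,0,0,0,0,0,-1],
    [0,0,0,0,0,0,-1],
    [0,0,0,0,0,0,-1],
    [0,0,-0.13,0,0,0,-1],
    [0,0,-0.26,0,0,0,-1],
    [0,0,-0.38,0,0,0,-1]
  ]
}}

```text
time_s: 12.95
position: [0.5544, 0.1089, 0.2515]
tcp_rot: [[-0.995, 0.105, -0.002], [0.105, 0.995, 0.0], [0.002, -0.0, -1.0]]
force: [0.7, -0.1, 0.3]
opening: 0.989
grasp_force: 0.0
```

Emit:
{"op": "step_arm", "data": {
  "steps": [
    [0,-0.1,-0.02,0,-0.1,0,-1],
    [0.02,-0.22,-0.02,0,-0.2,0,-1],
    [0.04,-0.34,-0.02,0,-0.3,0,-1],
    [0.06,-0.46,-0.02,0,-0.4,0,-1],
    [0.08,-0.58,-0.02,0,-0.5,0,-1],
    [0.096,-0.7,-0.02,0,-0.6,0,-1],
    [0.096,-0.81,-0.02,0,-0.667,0,-1],
    [0.096,-0.81,-0.02,0,-0.667,0,-1]
  ]
}}

```text
time_s: 13.62
position: [0.4996, -0.1305, 0.2567]
tcp_rot: [[-0.86, 0.105, 0.499], [0.091, 0.994, -0.053], [-0.502, -0.0, -0.865]]
force: [0.4, -0.4, -0.0]
opening: 1.002
grasp_force: 0.0
```

```bash
python3 -c "
from h import *
c=capture('wrist')
s=read_state();w=capture('wrist');T=wristT(s,w);np.save('T5.npy',T);print(s['position'],T[:3,3]);save(w['image'],'p5.png',1.5)"
```

```text
[ 0.49960242 -0.13499044  0.25666455] [ 0.36116744 -0.11855839  0.33369454]
```

View pics/p5.png

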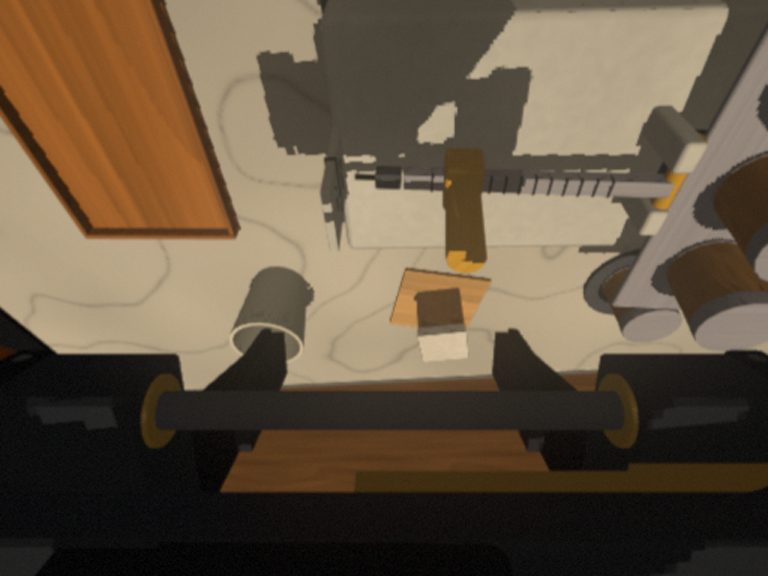

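The tilted wrist view shows the needle tip at (358,176), the knob top at (466,259), the beam root at the pivot at (668,189), and the base's far top edge from (350,246) to (625,246).

```bash
cat >> h.py <<'E'
def vplane(c,u,v,T,p0,yaw):
    n=np.array([np.cos(np.radians(yaw)),np.sin(np.radians(yaw)),0]);o,d=ray(c,u,v,T)
    return o+d*(n@(p0-o))/(n@d)
E
python3 -c "
from h import *
T=np.load('T5.npy');c=capture('wrist');P=lambda u,v,z:plane(c,u/1.5,v/1.5,z,T)
e1,e2=P(350,246,.05),P(625,246,.05);print(e1,e2,yaw:=-np.degrees(np.arctan2(e2[0]-e1[0],e2[1]-e1[1])))
pv=P(668,189,.09);print('pivot-end',pv)
for yw in(-5.6,yaw):
  n=np.array([np.cos(np.radians(yw)),np.sin(np.radians(yw)),0])
  p2=e1-n*.095;print('from base edge',p2,n@(p2-pv))
  for p0 in (pv,p2):
    for q in((358,176),(466,259),(445,183)):
        print(yw,q,vplane(c,q[0]/1.5,q[1]/1.5,T,p0,yw))
"
```

```text
[ 0.61913456 -0.18338254  0.05      ] [0.6446895  0.06251823 0.05      ] -5.933096385422113
pivot-end [0.55306216 0.05042959 0.09      ]
from base edge [ 0.52458796 -0.17411216  0.05      ] -0.006426873967770371
-5.6 (358, 176) [ 0.5323585  -0.16072264  0.07226337]
-5.6 (466, 259) [ 0.53890887 -0.09391684  0.15696926]
-5.6 (445, 183) [ 0.53833911 -0.09972767  0.08146243]
-5.6 (358, 176) [ 0.52605309 -0.15916962  0.08189257]
-5.6 (466, 259) [ 0.53236218 -0.09482446  0.16347852]
-5.6 (445, 183) [ 0.53181341 -0.10042125  0.0907528 ]
from base edge [ 0.52464345 -0.17356266  0.05      ] -0.0051130522335263075
-5.933096385422113 (358, 176) [ 0.53114937 -0.16042483  0.07410987]
-5.933096385422113 (466, 259) [ 0.53804874 -0.09403609  0.15782447]
-5.933096385422113 (445, 183) [ 0.5374474  -0.09982244  0.08273193]
-5.933096385422113 (358, 176) [ 0.52613708 -0.15919031  0.0817643 ]
-5.933096385422113 (466, 259) [ 0.532833   -0.09475918  0.16301039]
-5.933096385422113 (445, 183) [ 0.5322494  -0.10037491  0.09013211]
```

```bash
python3 -c "
from h import *
info();go(.538,-.093,.235,-6);go(.538,-.093,.152,-6)"
```

```text
t13.8 [ 0.5    -0.1314  0.2565] yaw-6.3 op1.00
row [-0.061  0.141  0.118] [-0.     0.666 -0.006] n>=4.2
row [0.077 0.141 0.358] [-0.     0.666 -0.006] n>=4.2
```

Emit:
{"op": "step_arm", "data": {
  "steps": [
    [-0.03,0.07,0.05,0,0.16,0,-0.1],
    [-0.061,0.141,0.118,0,0.32,0,-0.1],
    [-0.061,0.141,0.118,0,0.48,0,-0.1],
    [-0.061,0.141,0.118,0,0.64,0,-0.1],
    [-0.061,0.141,0.118,0,0.666,0,-0.1],
    [-0.061,0.141,0.118,0,0.666,0,-0.1]
  ]
}}

```text
time_s: 14.27
position: [0.5423, -0.0906, 0.2361]
tcp_rot: [[-0.995, 0.102, -0.0], [0.102, 0.995, -0.003], [-0.0, -0.003, -1.0]]
force: [1.2, -0.1, -0.7]
opening: 0.633
grasp_force: 0.0
```

```bash
python3 -c "
from h import *
info();go(.538,-.093,.152,-6)"
```

```text
t14.3 [ 0.5423 -0.0906  0.2361] yaw-5.9 op0.63
row [ 0.014 -0.009  0.28 ] [-0.004  0.     0.003] n>=2.0
```

Go down, then push towards +y in steps of a few mm.

Emit:
{"op": "step_arm", "data": {
  "steps": [
    [0.014,-0.009,0.0,0,0,0,-0.1],
    [0.014,-0.009,0.1,0,0,0,-0.1],
    [0.014,-0.009,0.2,0,0,0,-0.1],
    [0.014,-0.009,0.28,0,0,0,-0.1],
    [0.014,-0.009,0.28,0,0,0,-0.1],
    [0.014,-0.009,0.28,0,0,0,-0.1]
  ]
}}

```text
time_s: 14.77
position: [0.5324, -0.0925, 0.1504]
tcp_rot: [[-0.995, 0.104, -0.003], [0.104, 0.995, 0.001], [0.003, 0.001, -1.0]]
force: [-0.1, -0.0, -0.0]
opening: 0.553
grasp_force: 0.0
```

Emit:
{"op": "step_arm", "data": {
  "steps": [
    [0,0.015,0,0,0,0,-0.1],
    [0,0.03,0,0,0,0,-0.1],
    [0,0.045,0,0,0,0,-0.1],
    [0,0.06,0,0,0,0,-0.1],
    [0,0.06,0,0,0,0,-0.1]
  ]
}}

```text
time_s: 15.18
position: [0.5367, -0.0749, 0.1524]
tcp_rot: [[-0.995, 0.104, 0.003], [0.104, 0.995, -0.001], [-0.003, -0.0, -1.0]]
force: [-0.1, -0.1, -0.3]
opening: 0.548
grasp_force: 0.1
```

Emit:
{"op": "step_arm", "data": {
  "steps": [
    [0,0.01,0,0,0,0,-0.1],
    [0,0.02,0,0,0,0,-0.1],
    [0,0.03,0,0,0,0,-0.1],
    [0,0.04,0,0,0,0,-0.1],
    [0,0.05,0,0,0,0,-0.1],
    [0,0.06,0,0,0,0,-0.1],
    [0,0.06,0,0,0,0,-0.1],
    [0,0.04,0,0,0,0,-0.1]
  ]
}}

```text
time_s: 15.85
position: [0.5367, -0.0622, 0.1508]
tcp_rot: [[-0.995, 0.104, -0.001], [0.104, 0.995, 0.002], [0.001, 0.002, -1.0]]
force: [-0.8, -0.3, -1.0]
opening: 0.546
grasp_force: 0.0
```

```bash
cat >> h.py <<'E'
def knob(show=None):
    out=[]
    for n,(a,b,u,v) in (('scene',(150,230,200,300)),('side',(160,260,230,310))):
        c=capture(n);h=cv2.cvtColor(c['image'],cv2.COLOR_RGB2HSV)[a:b,u:v]
        m=cv2.inRange(h,(10,130,90),(30,255,255));k,l,st,ce=cv2.connectedComponentsWithStats(m)
        i=1+np.argmax(st[1:,4]);ys,xs=np.nonzero(l==i);top=ys.min();sel=ys<top+3
        print(n,'blob',st[i],'top',u+xs[sel].mean(),a+top);out.append(ray(c,u+xs[sel].mean()+.5,a+top+1))
    print('knobtop',tri(out))
E
python3 -c "
from h import *
info();knob()"
```

```text
t15.8 [ 0.5367 -0.0622  0.1508] yaw-6.0 op0.55
scene blob [49 22  5 10 33] top 251.0 172
side blob [ 50  10  30  21 454] top 290.0740740740741 170
knobtop [ 0.50270714 -0.08547481  0.18081617]
```

Emit:
{"op": "step_arm", "data": {
  "steps": [
    [0,0,-0.1,0,0,0,-0.1],
    [0,0,-0.2,0,0,0,-0.1],
    [0,0,-0.3,0,0,0,-0.5],
    [0.05,-0.12,-0.35,0,-0.15,0,-1],
    [0.1,-0.24,-0.35,0,-0.31,0,-1],
    [0.1,-0.24,-0.35,0,-0.46,0,-1],
    [0.1,-0.24,-0.35,0,-0.62,0,-1],
    [0.1,-0.24,-0.35,0,-0.667,0,-1]
  ]
}}

```text
time_s: 16.62
position: [0.4976, -0.1322, 0.2559]
tcp_rot: [[-0.859, 0.108, 0.5], [0.094, 0.994, -0.054], [-0.503, 0.0, -0.865]]
force: [0.8, 1.2, -0.2]
opening: 0.92
grasp_force: 0.0
```

Emit:
{"op": "step_arm", "data": {
  "steps": [
    [0,0,0,0,0,0,-1],
    [0,0,0,0,0,0,-1],
    [0,0,0,0,0,0,-1],
    [0,0,0,0,0,0,-1]
  ]
}}

```text
time_s: 16.95
position: [0.5011, -0.1325, 0.2567]
tcp_rot: [[-0.861, 0.104, 0.499], [0.089, 0.995, -0.053], [-0.501, -0.001, -0.865]]
force: [0.1, -0.4, -0.2]
opening: 0.994
grasp_force: 0.0
```

```bash
python3 -c "
from h import *
info();knob()
s=read_state();w=capture('wrist');T=wristT(s,w);np.save('T6.npy',T);save(w['image'][60:240,180:512],'p6.png',2.4)"
```

```text
t16.9 [ 0.5011 -0.1325  0.2567] yaw-5.9 op0.99
scene blob [48 21  7  6 33] top 251.15 171
side blob [ 30   6  50  25 682] top 269.2857142857143 166
knobtop [ 0.56491331 -0.09166019  0.20769628]
```

View pics/p6.png

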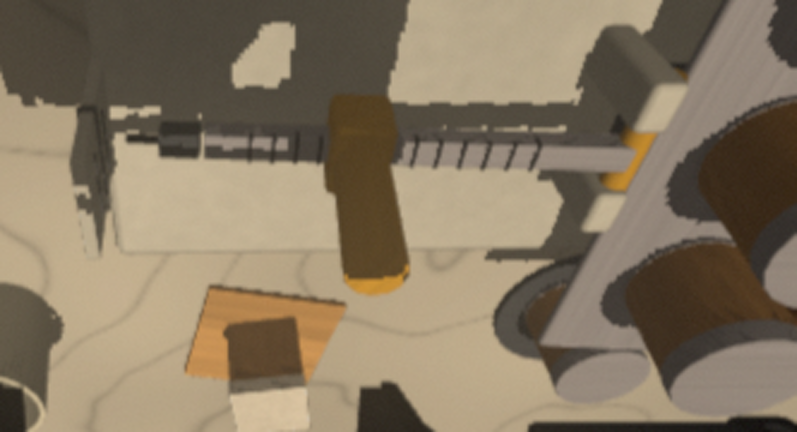

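Needle tip at (127,138), knob top at (376,280), beam root at about (620,157), in crop pixels of scale 2.4 and offset (180,60).

```bash
cat >> h.py <<'E'
PV=np.array([.5531,.0504,.09])
E
python3 -c "
from h import *
T=np.load('T6.npy');c=capture('wrist')
f=lambda u,v:(180+u/2.4,60+v/2.4)
pv=plane(c,*f(610,157),.09,T);print(pv)
for q in((127,138),(376,278),(330,143),(545,155),(398,150)):
  print(q,vplane(c,*f(*q),T,PV,-5.9),vplane(c,*f(*q),T,pv,-5.9))
"
```

```text
[0.55177777 0.04314965 0.09      ]
(127, 138) [ 0.53109643 -0.16252411  0.07503732] [ 0.53053905 -0.16237322  0.07589376]
(376, 278) [ 0.54075105 -0.06909829  0.16218625] [ 0.54016173 -0.06925646  0.1627544 ]
(330, 143) [ 0.54025335 -0.0739145   0.07883771] [ 0.53966567 -0.07405673  0.07968157]
(545, 155) [0.54960282 0.01655847 0.08774579] [0.54898421 0.01611696 0.08856019]
(398, 150) [ 0.54320137 -0.04538709  0.08408857] [ 0.54260394 -0.04562369  0.08491506]
```

```bash
cat >> h.py <<'E'
def wknob():
    s=read_state();c=capture('wrist');T=wristT(s,c)
    h=cv2.cvtColor(c['image'],cv2.COLOR_RGB2HSV)[80:200,230:430]
    m=cv2.inRange(h,(8,140,40),(32,255,255));k,l,st,ce=cv2.connectedComponentsWithStats(m)
    i=min([j for j in range(1,k) if st[j,4]>300 and st[j,2]<60],key=lambda j:-st[j,3]);ys,xs=np.nonzero(l==i);b=ys.max();sel=ys>b-10
    u,v=230+(xs[sel].min()+xs[sel].max())/2,80+b-6
    p=vplane(c,u,v,T,PV,-5.9);r=np.hypot(p[0]-.5533,p[1]-.0534)
    print('blob',st[i],'px',u,v,'knobtop',p,'angle~%.3f'%((p[2]-.170)/r));return c,T
E
python3 -c "
from h import *
wknob();info();go(.54,-.069,.235,-6)"
```

```text
blob [  86   21   34   82 1806] px 336.0 176 knobtop [ 0.5407263  -0.06933783  0.16171966] angle~-0.067
t17.2 [ 0.5003 -0.1319  0.2563] yaw-5.9 op1.00
row [-0.059  0.222  0.116] [0.    0.668 0.001] n>=4.2
```

Emit:
{"op": "step_arm", "data": {
  "steps": [
    [-0.03,0.11,0.05,0,0.16,0,-0.1],
    [-0.059,0.222,0.118,0,0.32,0,-0.1],
    [-0.059,0.222,0.118,0,0.48,0,-0.1],
    [-0.059,0.222,0.118,0,0.64,0,-0.1],
    [-0.059,0.222,0.118,0,0.668,0,-0.1],
    [-0.059,0.222,0.118,0,0.668,0,-0.1],
    [-0.059,0.222,0.118,0,0.668,0,-0.1]
  ]
}}

```text
time_s: 17.78
position: [0.5432, -0.0695, 0.2345]
tcp_rot: [[-0.995, 0.103, 0.002], [0.103, 0.995, -0.002], [-0.002, -0.001, -1.0]]
force: [0.0, 0.3, 0.0]
opening: 0.586
grasp_force: 0.0
```

```bash
python3 -c "
from h import *
info();go(.54,-.068,.153,-6);go(.542,-.047,.153,-6)"
```

```text
t17.8 [ 0.5432 -0.0695  0.2345] yaw-5.9 op0.59
row [0.012 0.004 0.272] [-0.002  0.003  0.002] n>=2.0
row [0.012 0.075 0.272] [-0.002  0.003  0.002] n>=2.0
```

Emit:
{"op": "step_arm", "data": {
  "steps": [
    [0.01,0.004,0.1,0,0,0,-0.1],
    [0.01,0.004,0.2,0,0,0,-0.1],
    [0.01,0.004,0.272,0,0,0,-0.1],
    [0.01,0.004,0.272,0,0,0,-0.1],
    [0.01,0.02,0.272,0,0,0,-0.1],
    [0.01,0.035,0.272,0,0,0,-0.1],
    [0.01,0.046,0.272,0,0,0,-0.1],
    [0.01,0.054,0.272,0,0,0,-0.1]
  ]
}}

```text
time_s: 18.45
position: [0.5391, -0.0531, 0.1546]
tcp_rot: [[-0.995, 0.104, 0.003], [0.104, 0.995, -0.002], [-0.003, -0.002, -1.0]]
force: [-1.0, -2.5, 1.2]
opening: 0.553
grasp_force: 1.3
```

Emit:
{"op": "step_arm", "data": {
  "steps": [
    [0,0.007,0,0,0,0,-0.1],
    [0,0.014,0,0,0,0,-0.1],
    [0,0.021,0,0,0,0,-0.1],
    [0,0.021,0,0,0,0,-0.1],
    [0,0.021,0,0,0,0,-0.1],
    [0,0.0,0,0,0,0,-0.1],
    [0,0.0,-0.05,0,0,0,-0.1],
    [0,0,-0.15,0,0,0,-0.1]
  ]
}}

```text
time_s: 19.12
position: [0.5355, -0.0524, 0.1948]
tcp_rot: [[-0.994, 0.105, -0.009], [0.105, 0.994, 0.004], [0.01, 0.003, -1.0]]
force: [0.2, -0.3, 0.6]
opening: 0.55
grasp_force: 0.0
```

```bash
python3 -c "
from h import *
info();s=read_state();R=np.array(s['tcp_rot']);print(R.T@(np.array([.5,-.132,.2567])-s['position'])/.3)"
```

```text
t19.1 [ 0.5355 -0.0524  0.1948] yaw-6.1 op0.55
[ 0.09178709 -0.27595574 -0.2062753 ]
```

Emit:
{"op": "step_arm", "data": {
  "steps": [
    [0,0,-0.13,0,0,0,-0.1],
    [0.02,-0.1,-0.205,0,-0.15,0,-1],
    [0.06,-0.2,-0.205,0,-0.31,0,-1],
    [0.092,-0.276,-0.205,0,-0.46,0,-1],
    [0.092,-0.276,-0.205,0,-0.62,0,-1],
    [0.092,-0.276,-0.205,0,-0.667,0,-1],
    [0.092,-0.276,-0.205,0,-0.667,0,-1],
    [0.092,-0.276,-0.205,0,-0.667,0,-1]
  ]
}}

```text
time_s: 19.78
position: [0.5013, -0.1324, 0.2588]
tcp_rot: [[-0.862, 0.106, 0.495], [0.093, 0.994, -0.051], [-0.498, 0.002, -0.867]]
force: [0.7, -0.6, 0.5]
opening: 0.964
grasp_force: 0.0
```

Emit:
{"op": "step_arm", "data": {
  "steps": [
    [0,0,0,0,0,0,-1],
    [0,0,0,0,0,0,-1],
    [0,0,0,0,0,0,-1],
    [0,0,0,0,0,0,-1],
    [0,0,0,0,0,0,-1],
    [0,0,0,0,0,0,-1]
  ]
}}

```text
time_s: 20.28
position: [0.5026, -0.1321, 0.2593]
tcp_rot: [[-0.861, 0.104, 0.497], [0.09, 0.995, -0.052], [-0.5, -0.0, -0.866]]
force: [0.4, -0.2, -0.6]
opening: 1.001
grasp_force: 0.0
```

```bash
python3 -c "
from h import *
wknob();info();c,T=wknob();np.save('T7.npy',T);save(c['image'][60:240,180:512],'p7.png',2.4)"
```

```text
blob [  96   20   41   83 1820] px 353.0 176 knobtop [ 0.54213583 -0.05569809  0.16662978] angle~-0.031
t20.3 [ 0.5025 -0.1322  0.2593] yaw-6.0 op1.00
blob [  96   20   41   83 1836] px 352.5 176 knobtop [ 0.5420939  -0.05610382  0.16649131] angle~-0.032
```

```bash
python3 -c "
from h import *
info();go(.542,-.055,.235,-6)"
```

```text
t20.4 [ 0.5024 -0.1322  0.2593] yaw-6.0 op1.00
row [-0.05   0.27   0.122] [0.    0.667 0.   ] n>=4.2
```

Emit:
{"op": "step_arm", "data": {
  "steps": [
    [-0.03,0.13,0.05,0,0.16,0,-0.1],
    [-0.05,0.27,0.122,0,0.32,0,-0.1],
    [-0.05,0.27,0.122,0,0.48,0,-0.1],
    [-0.05,0.27,0.122,0,0.64,0,-0.1],
    [-0.05,0.27,0.122,0,0.667,0,-0.1],
    [-0.05,0.27,0.122,0,0.667,0,-0.1],
    [-0.05,0.27,0.122,0,0.667,0,-0.1],
    [-0.05,0.27,0.122,0,0.667,0,-0.1]
  ]
}}

```text
time_s: 21.05
position: [0.5422, -0.0548, 0.2346]
tcp_rot: [[-0.995, 0.104, 0.001], [0.104, 0.995, 0.0], [-0.001, 0.0, -1.0]]
force: [-0.6, -0.8, 0.5]
opening: 0.565
grasp_force: 0.0
```

```bash
python3 -c "
from h import *
info();go(.542,-.055,.154,-6);go(.543,-.0412,.154,-6)"
```

```text
t21.1 [ 0.5422 -0.0548  0.2346] yaw-6.0 op0.57
row [ 0.001 -0.001  0.269] [0.    0.001 0.001] n>=1.9
row [0.002 0.045 0.269] [0.    0.001 0.001] n>=2.0
```

Emit:
{"op": "step_arm", "data": {
  "steps": [
    [0,0,0.1,0,0,0,-0.1],
    [0,0,0.2,0,0,0,-0.1],
    [0,0,0.269,0,0,0,-0.1],
    [0,0,0.269,0,0,0,-0.1],
    [0,0.015,0.269,0,0,0,-0.1],
    [0,0.025,0.269,0,0,0,-0.1],
    [0,0.03,0.269,0,0,0,-0.1],
    [0,0.03,0.269,0,0,0,-0.1]
  ]
}}

```text
time_s: 21.72
position: [0.5436, -0.0459, 0.1561]
tcp_rot: [[-0.995, 0.104, 0.003], [0.104, 0.995, -0.001], [-0.003, -0.0, -1.0]]
force: [-1.0, -0.2, 0.9]
opening: 0.549
grasp_force: 0.0
```

Emit:
{"op": "step_arm", "data": {
  "steps": [
    [0,0.005,0,0,0,0,-0.1],
    [0,0.01,0,0,0,0,-0.1],
    [0,0.015,0,0,0,0,-0.1],
    [0,0.015,0,0,0,0,-0.1],
    [0,0.015,0,0,0,0,-0.1],
    [0,-0.005,0,0,0,0,-0.1],
    [0,-0.01,-0.05,0,0,0,-0.1],
    [0,-0.01,-0.15,0,0,0,-0.1]
  ]
}}

```text
time_s: 22.38
position: [0.5395, -0.0486, 0.1963]
tcp_rot: [[-0.994, 0.106, -0.009], [0.106, 0.994, 0.004], [0.01, 0.003, -1.0]]
force: [0.5, -0.0, -0.0]
opening: 0.554
grasp_force: 0.0
```

```bash
python3 -c "
from h import *
info();s=read_state();R=np.array(s['tcp_rot']);print(R.T@(np.array([.5,-.132,.2567])-s['position'])/.3)"
```

```text
t22.4 [ 0.5395 -0.0486  0.1963] yaw-6.1 op0.55
[ 0.10366221 -0.28973746 -0.20096321]
```

Emit:
{"op": "step_arm", "data": {
  "steps": [
    [0,0,-0.13,0,0,0,-0.1],
    [0.02,-0.1,-0.2,0,-0.15,0,-1],
    [0.06,-0.2,-0.2,0,-0.31,0,-1],
    [0.104,-0.29,-0.2,0,-0.46,0,-1],
    [0.104,-0.29,-0.2,0,-0.62,0,-1],
    [0.104,-0.29,-0.2,0,-0.667,0,-1],
    [0.104,-0.29,-0.2,0,-0.667,0,-1],
    [0.104,-0.29,-0.2,0,-0.667,0,-1]
  ]
}}

```text
time_s: 23.05
position: [0.5013, -0.1323, 0.2588]
tcp_rot: [[-0.862, 0.106, 0.495], [0.093, 0.994, -0.051], [-0.497, 0.002, -0.867]]
force: [-0.0, -0.5, 0.6]
opening: 0.962
grasp_force: 0.0
```

Emit:
{"op": "step_arm", "data": {
  "steps": [
    [0,0,0,0,0,0,-1],
    [0,0,0,0,0,0,-1],
    [0,0,0,0,0,0,-1],
    [0,0,0,0,0,0,-1],
    [0,0,0,0,0,0,-1],
    [0,0,0,0,0,0,-1],
    [0,0,0,0,0,0,-1],
    [0,0,0,0,0,0,-1]
  ]
}}

```text
time_s: 23.72
position: [0.5024, -0.1323, 0.2594]
tcp_rot: [[-0.861, 0.104, 0.497], [0.09, 0.995, -0.052], [-0.5, 0.0, -0.866]]
force: [0.0, 0.4, 0.4]
opening: 1.002
grasp_force: 0.0
```

```bash
python3 -c "
from h import *
wknob();info();c,T=wknob();np.save('T7.npy',T);save(c['image'][60:240,180:512],'p7.png',2.4)"
```

```text
blob [  99   21   43   84 2016] px 358.0 178 knobtop [ 0.542503   -0.05214505  0.16898463] angle~-0.010
t23.8 [ 0.5024 -0.1323  0.2594] yaw-6.0 op1.00
blob [  99   21   43   84 1996] px 358.0 178 knobtop [ 0.5425023  -0.05215179  0.16893953] angle~-0.010
```

View pics/p7.png

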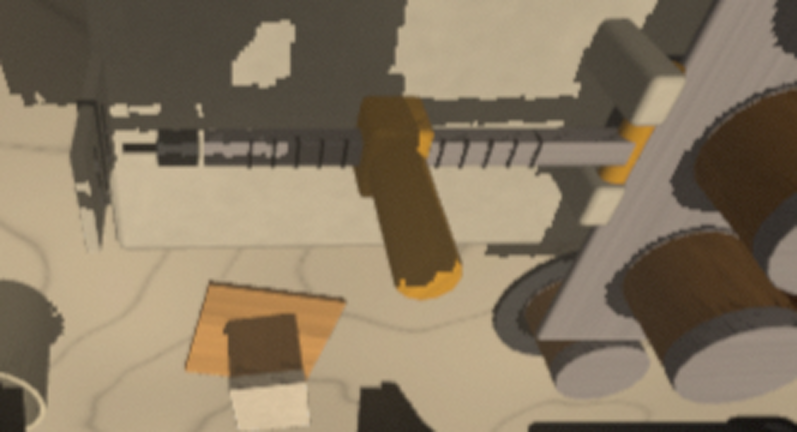

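Needle tip at (124,148), beam root at (605,152).

```bash
python3 -c "
from h import *
T=np.load('T7.npy');c=capture('wrist')
f=lambda u,v:(180+u/2.4,60+v/2.4)
pv=plane(c,*f(610,152),.09,T);print(pv,pix(c,[.5310,-.1604,.09],T))
for q in((124,148),(545,151)):
  print(q,vplane(c,*f(*q),T,PV,-5.9),vplane(c,*f(*q),T,pv,-5.9))
"
```

```text
[0.5527178  0.04420159 0.09      ] (np.float64(233.96220154050891), np.float64(123.07989907853192))
(124, 148) [ 0.53104794 -0.16299334  0.0870283 ] [ 0.53129912 -0.16306274  0.08665218]
(545, 151) [0.54960667 0.01659573 0.08958524] [0.54988577 0.01679656 0.08921296]
```

Emit:
{"op": "step_arm", "data": {
  "steps": [
    [-0.03,0.13,0.05,0,0.16,0,-0.1],
    [-0.05,0.28,0.122,0,0.32,0,-0.1],
    [-0.05,0.28,0.122,0,0.48,0,-0.1],
    [-0.05,0.28,0.122,0,0.64,0,-0.1],
    [-0.05,0.28,0.122,0,0.667,0,-0.1],
    [-0.05,0.28,0.122,0,0.667,0,-0.1],
    [-0.05,0.28,0.122,0,0.667,0,-0.1],
    [-0.05,0.28,0.122,0,0.667,0,-0.1]
  ]
}}

```text
time_s: 24.53
position: [0.5427, -0.0519, 0.2347]
tcp_rot: [[-0.995, 0.104, 0.001], [0.104, 0.995, 0.0], [-0.001, 0.0, -1.0]]
force: [-0.7, 0.1, -0.0]
opening: 0.565
grasp_force: 0.0
```

```bash
python3 -c "
from h import *
info();go(.543,-.051,.155,-6);go(.543,-.0388,.155,-6)"
```

```text
t24.5 [ 0.5427 -0.0519  0.2347] yaw-6.0 op0.57
row [-0.001  0.003  0.266] [0.    0.001 0.001] n>=1.9
row [0.004 0.043 0.266] [0.    0.001 0.001] n>=1.9
```

Emit:
{"op": "step_arm", "data": {
  "steps": [
    [0,0,0.1,0,0,0,-0.1],
    [0,0,0.2,0,0,0,-0.1],
    [0,0,0.266,0,0,0,-0.1],
    [0,0,0.266,0,0,0,-0.1],
    [0,0.015,0.266,0,0,0,-0.1],
    [0,0.03,0.266,0,0,0,-0.1],
    [0,0.043,0.266,0,0,0,-0.1],
    [0,0.043,0.266,0,0,0,-0.1]
  ]
}}

```text
time_s: 25.2
position: [0.5444, -0.0387, 0.1571]
tcp_rot: [[-0.995, 0.104, 0.003], [0.104, 0.995, -0.001], [-0.003, -0.0, -1.0]]
force: [0.5, 0.4, 0.5]
opening: 0.554
grasp_force: 0.0
```

Emit:
{"op": "step_arm", "data": {
  "steps": [
    [0,0,0,0,0,0,-0.1],
    [0,-0.02,0,0,0,0,-0.1],
    [0,-0.03,-0.05,0,0,0,-0.1],
    [0,-0.03,-0.15,0,0,0,-0.1],
    [0,-0.03,-0.25,0,0,0,-0.1],
    [0.05,-0.15,-0.34,0,-0.15,0,-1],
    [0.1,-0.31,-0.34,0,-0.31,0,-1],
    [0.1,-0.31,-0.34,0,-0.46,0,-1]
  ]
}}

```text
time_s: 25.87
position: [0.5048, -0.1326, 0.2609]
tcp_rot: [[-0.926, 0.105, 0.362], [0.095, 0.994, -0.045], [-0.364, -0.008, -0.931]]
force: [1.7, 1.2, -1.6]
opening: 0.697
grasp_force: 0.0
```

Emit:
{"op": "step_arm", "data": {
  "steps": [
    [0,0,0,0,-0.15,0,-1],
    [0,0,0,0,-0.2,0,-1],
    [0,0,0,0,-0.2,0,-1],
    [0,0,0,0,-0.2,0,-1],
    [0,0,0,0,-0.2,0,-1],
    [0,0,0,0,-0.2,0,-1],
    [0,0,0,0,-0.2,0,-1],
    [0,0,0,0,-0.2,0,-1]
  ]
}}

```text
time_s: 26.53
position: [0.5049, -0.1286, 0.2577]
tcp_rot: [[-0.864, 0.103, 0.493], [0.09, 0.995, -0.052], [-0.496, -0.0, -0.868]]
force: [-0.8, -0.5, -0.1]
opening: 0.998
grasp_force: 0.0
```

Emit:
{"op": "step_arm", "data": {
  "steps": [
    [0,0,0,0,0,0,-1],
    [0,0,0,0,0,0,-1],
    [0,0,0,0,0,0,-1],
    [0,0,0,0,0,0,-1],
    [0,0,0,0,0,0,-1],
    [0,0,0,0,0,0,-1],
    [0,0,0,0,0,0,-1],
    [0,0,0,0,0,0,-1]
  ]
}}

```text
time_s: 27.2
position: [0.5041, -0.1286, 0.2575]
tcp_rot: [[-0.864, 0.105, 0.493], [0.091, 0.995, -0.052], [-0.495, -0.0, -0.869]]
force: [-0.4, 0.3, -0.2]
opening: 0.996
grasp_force: 0.0
```

```bash
python3 -c "
from h import *
info();c,T=wknob();np.save('T8.npy',T)
u,v=pix(c,[.5310,-.161,.09],T);print(u,v);g=cv2.cvtColor(c['image'],cv2.COLOR_RGB2GRAY)
for k in(2,4,6,8): print(k,list(g[int(v)-10:int(v)+12,int(u)+k]),int(v)-10)
save(c['image'][60:240,180:512],'p8.png',2.4)"
```

```text
t27.2 [ 0.5041 -0.1286  0.2575] yaw-6.0 op1.00
blob [  97   22   45   85 2095] px 357.5 180 knobtop [ 0.54274996 -0.04975525  0.16998991] angle~-0.000
229.5336581590523 123.99856006934326
2 [np.uint8(78), np.uint8(77), np.uint8(87), np.uint8(141), np.uint8(176), np.uint8(183), np.uint8(184), np.uint8(180), np.uint8(142), np.uint8(71), np.uint8(48), np.uint8(56), np.uint8(111), np.uint8(162), np.uint8(182), np.uint8(183), np.uint8(182), np.uint8(182), np.uint8(183), np.uint8(184), np.uint8(185), np.uint8(185)] 113
4 [np.uint8(80), np.uint8(77), np.uint8(87), np.uint8(140), np.uint8(176), np.uint8(182), np.uint8(182), np.uint8(180), np.uint8(141), np.uint8(72), np.uint8(45), np.uint8(55), np.uint8(110), np.uint8(161), np.uint8(181), np.uint8(184), np.uint8(183), np.uint8(183), np.uint8(183), np.uint8(184), np.uint8(185), np.uint8(185)] 113
6 [np.uint8(78), np.uint8(78), np.uint8(87), np.uint8(142), np.uint8(178), np.uint8(182), np.uint8(181), np.uint8(179), np.uint8(140), np.uint8(70), np.uint8(48), np.uint8(55), np.uint8(112), np.uint8(162), np.uint8(183), np.uint8(185), np.uint8(184), np.uint8(184), np.uint8(184), np.uint8(183), np.uint8(184), np.uint8(184)] 113
8 [np.uint8(78), np.uint8(81), np.uint8(105), np.uint8(154), np.uint8(180), np.uint8(182), np.uint8(184), np.uint8(180), np.uint8(139), np.uint8(70), np.uint8(47), np.uint8(58), np.uint8(113), np.uint8(165), np.uint8(185), np.uint8(187), np.uint8(185), np.uint8(183), np.uint8(184), np.uint8(184), np.uint8(185), np.uint8(185)] 113
```

The beam is level: the needle is at row 123.7 against 124.0 expected, and it has been free for over a second. Next, the tray.

```bash
python3 -c "
from h import *
T=np.load('T5.npy');c=capture('wrist')
for q in((86,237),(238,236),(160,8)):print(plane(c,q[0]/1.5,q[1]/1.5,.018,T))
info();go(.555,.109,.235,-6)"
```

```text
[ 0.60933556 -0.44805546  0.018     ]
[ 0.62365098 -0.29792269  0.018     ]
[ 0.42919361 -0.27628308  0.018     ]
t27.3 [ 0.504  -0.1286  0.2574] yaw-6.0 op1.00
row [-0.038  0.806  0.108] [-0.    0.66 -0.  ] n>=5.9
```

Emit:
{"op": "step_arm", "data": {
  "steps": [
    [-0.01,0.13,0.02,0,0.16,0,-1],
    [-0.02,0.26,0.05,0,0.32,0,-1],
    [-0.03,0.39,0.08,0,0.48,0,-1],
    [-0.038,0.52,0.108,0,0.64,0,-1],
    [-0.038,0.65,0.108,0,0.66,0,-1],
    [-0.038,0.77,0.108,0,0.66,0,-1],
    [-0.038,0.806,0.108,0,0.66,0,-1],
    [-0.038,0.806,0.108,0,0.66,0,-1]
  ]
}}

```text
time_s: 27.97
position: [0.5564, 0.1152, 0.2344]
tcp_rot: [[-0.995, 0.099, 0.001], [0.099, 0.995, 0.003], [-0.001, 0.003, -1.0]]
force: [-0.2, 0.0, -0.0]
opening: 1.0
grasp_force: 0.0
```

```bash
python3 -c "
from h import *
info();go(.555,.109,.134,-6)"
```

```text
t28.0 [0.5564 0.1152 0.2344] yaw-5.7 op1.00
row [ 0.003 -0.022  0.335] [0.004 0.001 0.007] n>=2.4
```

Emit:
{"op": "step_arm", "data": {
  "steps": [
    [0,0,0.1,0,0,0,-1],
    [0,0,0.2,0,0,0,-1],
    [0,0,0.29,0,0,0,-1],
    [0,0,0.335,0,0,0,-1],
    [0,0,0.335,0,0,0,-1],
    [0,0,0.335,0,0,0,-1]
  ]
}}

```text
time_s: 28.47
position: [0.5546, 0.1087, 0.1339]
tcp_rot: [[-0.994, 0.105, -0.002], [0.105, 0.994, -0.0], [0.002, -0.0, -1.0]]
force: [-0.2, -0.2, 0.5]
opening: 0.997
grasp_force: 0.0
```

Emit:
{"op": "step_arm", "data": {
  "steps": [
    [0,0,0,0,0,0,1],
    [0,0,0,0,0,0,1],
    [0,0,0,0,0,0,1],
    [0,0,0,0,0,0,1],
    [0,0,0,0,0,0,1],
    [0,0,0,0,0,0,1]
  ]
}}

```text
time_s: 28.97
position: [0.5554, 0.109, 0.135]
tcp_rot: [[-0.995, 0.104, 0.001], [0.104, 0.995, -0.0], [-0.001, -0.0, -1.0]]
force: [-0.1, -0.6, -2.4]
opening: 0.639
grasp_force: 30.0
```

```bash
python3 -c "
from h import *
info();go(.481,-.357,.25,-6);go(.481,-.357,.054,-6)"
```

```text
t29.0 [0.5554 0.109  0.135 ] yaw-6.0 op0.64
row [ 0.084 -1.571 -0.383] [-0.     0.001  0.   ] n>=11.6
row [ 0.085 -1.571  0.27 ] [-0.     0.001  0.   ] n>=11.5
```

Emit:
{"op": "step_arm", "data": {
  "steps": [
    [0,0,-0.12,0,0,0,1],
    [0,0,-0.25,0,0,0,1],
    [0,0,-0.38,0,0,0,1],
    [0,-0.11,-0.43,0,0,0,1],
    [0.02,-0.24,-0.43,0,0,0,1],
    [0.04,-0.37,-0.43,0,0,0,1],
    [0.06,-0.5,-0.43,0,0,0,1],
    [0.08,-0.63,-0.43,0,0,0,1]
  ]
}}

```text
time_s: 29.63
position: [0.5103, -0.0774, 0.2634]
tcp_rot: [[-0.995, 0.104, -0.001], [0.104, 0.995, 0.0], [0.001, 0.0, -1.0]]
force: [1.8, 0.6, -2.1]
opening: 0.638
grasp_force: 30.0
```

Emit:
{"op": "step_arm", "data": {
  "steps": [
    [0,-0.13,0,0,0,0,1],
    [0,-0.26,0,0,0,0,1],
    [0,-0.39,0,0,0,0,1],
    [0,-0.52,0,0,0,0,1],
    [0,-0.65,0,0,0,0,1],
    [0,-0.78,0,0,0,0,1],
    [0,-0.9,0,0,0,0,1],
    [0,-0.94,0,0,0,0,1]
  ]
}}

```text
time_s: 30.3
position: [0.4812, -0.3625, 0.2631]
tcp_rot: [[-0.994, 0.108, 0.0], [0.108, 0.994, -0.004], [-0.001, -0.004, -1.0]]
force: [0.7, 0.2, -1.4]
opening: 0.638
grasp_force: 30.0
```

```bash
python3 -c "
from h import *
info();go(.481,-.357,.056,-6)"
```

```text
t30.3 [ 0.4812 -0.3625  0.2631] yaw-6.2 op0.64
row [0.003 0.021 0.69 ] [-0.005  0.001 -0.005] n>=5.0
```

Emit:
{"op": "step_arm", "data": {
  "steps": [
    [0,0.01,0.13,0,0,0,1],
    [0,0.01,0.26,0,0,0,1],
    [0,0.01,0.39,0,0,0,1],
    [0,0.01,0.52,0,0,0,1],
    [0,0.01,0.62,0,0,0,1],
    [0,0.01,0.68,0,0,0,1],
    [0,0.01,0.69,0,0,0,1],
    [0,0.01,0.692,0,0,0,1]
  ]
}}

```text
time_s: 30.97
position: [0.4816, -0.3525, 0.0542]
tcp_rot: [[-0.995, 0.104, -0.003], [0.104, 0.995, 0.003], [0.003, 0.003, -1.0]]
force: [-0.5, 0.5, -1.6]
opening: 0.64
grasp_force: 30.0
```

```bash
python3 -c "
from h import *
info();print(read_state()['force'])
c=capture('scene');save(c['image'][150:280,120:300],'p9.png',3)"
```

```text
t31.0 [ 0.4816 -0.3525  0.0542] yaw-6.0 op0.64
[-0.52725463  0.54780119 -1.62658768]
```

Emit:
{"op": "step_arm", "data": {
  "steps": [
    [0,0,0.005,0,0,0,1],
    [0,0,0.007,0,0,0,1],
    [0,0,0.007,0,0,0,0],
    [0,0,0.007,0,0,0,-0.2],
    [0,0,0.007,0,0,0,-0.5],
    [0,0,0.007,0,0,0,-1],
    [0,0,0.007,0,0,0,-1],
    [0,0,0.007,0,0,0,-1]
  ]
}}

```text
time_s: 31.68
position: [0.4826, -0.354, 0.0542]
tcp_rot: [[-0.995, 0.105, 0.001], [0.105, 0.995, -0.001], [-0.001, -0.001, -1.0]]
force: [0.4, 0.4, 0.1]
opening: 0.854
grasp_force: 0.0
```

Emit:
{"op": "step_arm", "data": {
  "steps": [
    [0,0,-0.1,0,0,0,-1],
    [0,0,-0.23,0,0,0,-1],
    [0,0,-0.36,0,0,0,-1],
    [0,0,-0.49,0,0,0,-1],
    [-0.03,0.1,-0.6,0,0,0,-1],
    [-0.06,0.23,-0.62,0,0,0,-1],
    [-0.1,0.36,-0.62,0,0,0,-1],
    [-0.14,0.49,-0.62,0,0,0,-1]
  ]
}}

```text
time_s: 32.35
position: [0.5402, -0.2113, 0.2417]
tcp_rot: [[-0.994, 0.106, 0.003], [0.106, 0.994, -0.002], [-0.003, -0.001, -1.0]]
force: [1.5, -0.0, -0.7]
opening: 1.009
grasp_force: 0.0
```

```bash
python3 -c "
from h import *
info();go(.629,.104,.24,-6);c=capture('scene');save(c['image'][130:290,120:370],'p9.png',2.4)"
```

```text
t32.4 [ 0.5402 -0.2113  0.2417] yaw-6.1 op1.01
row [-0.183  1.077  0.005] [-0.002  0.004 -0.002] n>=7.9
```

View pics/p9.png

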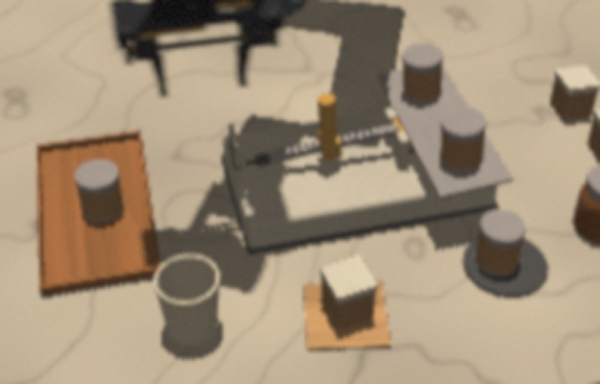

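Tin A stands in the tray's middle, and two tins remain on the platform.

Emit:
{"op": "step_arm", "data": {
  "steps": [
    [-0.02,0.13,0,0,0,0,-1],
    [-0.05,0.26,0,0,0,0,-1],
    [-0.08,0.39,0,0,0,0,-1],
    [-0.11,0.52,0,0,0,0,-1],
    [-0.14,0.65,0,0,0,0,-1],
    [-0.16,0.78,0,0,0,0,-1],
    [-0.18,0.91,0,0,0,0,-1],
    [-0.18,1.0,0,0,0,0,-1]
  ]
}}

```text
time_s: 33.07
position: [0.6255, 0.0839, 0.2398]
tcp_rot: [[-0.995, 0.103, 0.001], [0.103, 0.995, 0.001], [-0.001, 0.001, -1.0]]
force: [0.1, -0.9, -0.3]
opening: 0.995
grasp_force: 0.0
```

```bash
python3 -c "
from h import *
capture('side');info();go(.629,.104,.138,-6)"
```

```text
t33.1 [0.625  0.0882 0.2398] yaw-5.7 op1.00
row [-0.008  0.052  0.339] [0.006 0.001 0.006] n>=2.5
```

Emit:
{"op": "step_arm", "data": {
  "steps": [
    [-0.008,0.055,0,0,0,0,-1],
    [-0.008,0.055,0.08,0,0,0,-1],
    [-0.008,0.055,0.08,0,0,0,-1],
    [-0.008,0.055,0.08,0,0,0,-1]
  ]
}}

```text
time_s: 33.45
position: [0.6273, 0.0965, 0.2145]
tcp_rot: [[-0.995, 0.104, -0.004], [0.104, 0.995, -0.0], [0.004, -0.001, -1.0]]
force: [0.1, 0.8, -0.3]
opening: 1.003
grasp_force: 0.0
```

```bash
python3 -c "
from h import *
info();go(.629,.104,.138,-6)"
```

```text
t33.5 [0.6273 0.0965 0.2145] yaw-6.0 op1.00
row [-0.004  0.026  0.255] [-0.001 -0.005  0.   ] n>=1.8
```

Emit:
{"op": "step_arm", "data": {
  "steps": [
    [-0.004,0.026,0,0,0,0,-1],
    [-0.004,0.026,0.1,0,0,0,-1],
    [-0.004,0.026,0.2,0,0,0,-1],
    [-0.004,0.026,0.255,0,0,0,-1],
    [-0.004,0.026,0.255,0,0,0,-1],
    [-0.004,0.026,0.255,0,0,0,-1]
  ]
}}

```text
time_s: 33.95
position: [0.6309, 0.1041, 0.1394]
tcp_rot: [[-0.994, 0.105, -0.001], [0.105, 0.994, 0.0], [0.001, 0.0, -1.0]]
force: [0.2, 0.8, 1.0]
opening: 1.0
grasp_force: 0.0
```

Emit:
{"op": "step_arm", "data": {
  "steps": [
    [0,0,0,0,0,0,1],
    [0,0,0,0,0,0,1],
    [0,0,0,0,0,0,1],
    [0,0,0,0,0,0,1],
    [0,0,0,0,0,0,1],
    [0,0,0,0,0,0,1]
  ]
}}

```text
time_s: 34.45
position: [0.631, 0.1041, 0.1399]
tcp_rot: [[-0.995, 0.104, 0.001], [0.104, 0.995, -0.001], [-0.001, -0.0, -1.0]]
force: [-0.1, -1.3, -0.1]
opening: 0.649
grasp_force: 30.2
```

```bash
python3 -c "
from h import *
info();go(.566,-.362,.264,-6)"
```

```text
t34.5 [0.631  0.1041 0.1399] yaw-6.0 op0.65
row [ 0.053 -1.568 -0.413] [-0.     0.002  0.   ] n>=11.7
```

Emit:
{"op": "step_arm", "data": {
  "steps": [
    [0,0,-0.12,0,0,0,1],
    [0,0,-0.25,0,0,0,1],
    [0,0,-0.36,0,0,0,1],
    [0,-0.11,-0.41,0,0,0,1],
    [0.02,-0.24,-0.41,0,0,0,1],
    [0.03,-0.37,-0.41,0,0,0,1],
    [0.04,-0.5,-0.41,0,0,0,1],
    [0.053,-0.63,-0.41,0,0,0,1]
  ]
}}

```text
time_s: 35.12
position: [0.5943, -0.083, 0.2621]
tcp_rot: [[-0.995, 0.104, -0.0], [0.104, 0.995, 0.0], [0.0, 0.0, -1.0]]
force: [0.8, -0.4, -1.8]
opening: 0.645
grasp_force: 30.1
```

Emit:
{"op": "step_arm", "data": {
  "steps": [
    [0,-0.13,0,0,0,0,1],
    [0,-0.26,0,0,0,0,1],
    [0,-0.39,0,0,0,0,1],
    [0,-0.52,0,0,0,0,1],
    [0,-0.65,0,0,0,0,1],
    [0,-0.78,0,0,0,0,1],
    [0,-0.9,0,0,0,0,1],
    [0,-0.938,0,0,0,0,1]
  ]
}}

```text
time_s: 35.78
position: [0.5644, -0.3677, 0.2616]
tcp_rot: [[-0.994, 0.109, 0.0], [0.109, 0.994, -0.003], [-0.0, -0.003, -1.0]]
force: [0.3, -1.0, -1.7]
opening: 0.648
grasp_force: 30.1
```

```bash
python3 -c "
from h import *
capture('side');info();go(.566,-.362,.058,-6)"
```

```text
t35.8 [ 0.5644 -0.3676  0.2615] yaw-6.3 op0.65
row [-0.003  0.021  0.678] [-0.003  0.    -0.007] n>=4.9
```

Emit:
{"op": "step_arm", "data": {
  "steps": [
    [0,0.01,0.13,0,0,0,1],
    [0,0.01,0.26,0,0,0,1],
    [0,0.01,0.39,0,0,0,1],
    [0,0.01,0.52,0,0,0,1],
    [0,0.01,0.62,0,0,0,1],
    [0,0.01,0.67,0,0,0,1],
    [0,0.01,0.68,0,0,0,1],
    [0,0.01,0.68,0,0,0,1]
  ]
}}

```text
time_s: 36.5
position: [0.5654, -0.3565, 0.0564]
tcp_rot: [[-0.995, 0.104, -0.003], [0.104, 0.995, 0.003], [0.003, 0.003, -1.0]]
force: [-0.4, 0.3, -1.4]
opening: 0.637
grasp_force: 30.0
```

Emit:
{"op": "step_arm", "data": {
  "steps": [
    [0,0,0.005,0,0,0,1],
    [0,0,0.009,0,0,0,1],
    [0,0,0.009,0,0,0,1]
  ]
}}

```text
time_s: 36.75
position: [0.5665, -0.3588, 0.0564]
tcp_rot: [[-0.995, 0.104, 0.001], [0.104, 0.995, -0.001], [-0.001, -0.001, -1.0]]
force: [0.3, -0.7, -2.0]
opening: 0.637
grasp_force: 30.0
```

Emit:
{"op": "step_arm", "data": {
  "steps": [
    [0,0,0.006,0,0,0,1],
    [0,0,0.007,0,0,0,1],
    [0,0,0.007,0,0,0,0],
    [0,0,0.007,0,0,0,-0.2],
    [0,0,0.007,0,0,0,-0.5],
    [0,0,0.007,0,0,0,-1],
    [0,0,0.007,0,0,0,-1],
    [0,0,0.007,0,0,0,-1]
  ]
}}

```text
time_s: 37.42
position: [0.5658, -0.3588, 0.0533]
tcp_rot: [[-0.995, 0.105, -0.0], [0.105, 0.995, 0.0], [0.0, 0.0, -1.0]]
force: [-0.1, 0.3, -0.1]
opening: 0.854
grasp_force: 0.0
```

Emit:
{"op": "step_arm", "data": {
  "steps": [
    [0,0,-0.1,0,0,0,-1],
    [0,0,-0.23,0,0,0,-1],
    [0,0,-0.36,0,0,0,-1],
    [0,0,-0.49,0,0,0,-1],
    [0.03,0.1,-0.6,0,0,0,-1],
    [0.06,0.23,-0.62,0,0,0,-1],
    [0.1,0.36,-0.62,0,0,0,-1],
    [0.14,0.49,-0.62,0,0,0,-1]
  ]
}}

```text
time_s: 38.08
position: [0.5395, -0.2075, 0.2409]
tcp_rot: [[-0.994, 0.106, 0.003], [0.106, 0.994, -0.001], [-0.003, -0.001, -1.0]]
force: [0.3, 0.1, -0.8]
opening: 0.999
grasp_force: 0.0
```

```bash
python3 -c "
from h import *
capture('side');info();go(.480,.1135,.24,-6)"
```

```text
t38.1 [ 0.5354 -0.1979  0.2395] yaw-5.9 op1.00
row [0.289 1.014 0.009] [ 0.011 -0.008  0.003] n>=7.6
```

Emit:
{"op": "step_arm", "data": {
  "steps": [
    [0.04,0.13,0,0,0,0,-1],
    [0.08,0.26,0,0,0,0,-1],
    [0.12,0.38,0,0,0,0,-1],
    [0.16,0.5,0,0,0,0,-1],
    [0.2,0.62,0,0,0,0,-1],
    [0.24,0.75,0,0,0,0,-1],
    [0.28,0.88,0,0,0,0,-1],
    [0.289,1.0,0,0,0,0,-1]
  ]
}}

```text
time_s: 38.8
position: [0.4822, 0.1011, 0.2393]
tcp_rot: [[-0.995, 0.104, -0.003], [0.104, 0.995, 0.0], [0.003, -0.0, -1.0]]
force: [0.2, 0.1, 0.2]
opening: 0.999
grasp_force: 0.0
```

Emit:
{"op": "step_arm", "data": {
  "steps": [
    [0,0,0.08,0,0,0,-1],
    [0,0,0.08,0,0,0,-1],
    [0,0,0.08,0,0,0,-1]
  ]
}}

```text
time_s: 39.05
position: [0.4838, 0.0992, 0.2147]
tcp_rot: [[-0.995, 0.103, -0.003], [0.103, 0.995, -0.0], [0.003, -0.001, -1.0]]
force: [0.2, 0.2, -0.5]
opening: 1.002
grasp_force: 0.0
```

```bash
python3 -c "
from h import *
info();go(.480,.1135,.139,-6)"
```

```text
t39.0 [0.4838 0.0992 0.2147] yaw-5.9 op1.00
row [0.017 0.046 0.252] [-0.001 -0.004  0.001] n>=1.8
```

Emit:
{"op": "step_arm", "data": {
  "steps": [
    [0.015,0.046,0,0,0,0,-1],
    [0.015,0.046,0.1,0,0,0,-1],
    [0.015,0.046,0.2,0,0,0,-1],
    [0.015,0.046,0.252,0,0,0,-1],
    [0.015,0.046,0.252,0,0,0,-1],
    [0.015,0.046,0.252,0,0,0,-1]
  ]
}}

```text
time_s: 39.55
position: [0.4821, 0.1121, 0.1399]
tcp_rot: [[-0.994, 0.107, -0.001], [0.107, 0.994, -0.0], [0.001, -0.0, -1.0]]
force: [-0.3, -0.9, -0.3]
opening: 0.998
grasp_force: 0.0
```

Emit:
{"op": "step_arm", "data": {
  "steps": [
    [0,0,0,0,0,0,1],
    [0,0,0,0,0,0,1],
    [0,0,0,0,0,0,1],
    [0,0,0,0,0,0,1],
    [0,0,0,0,0,0,1],
    [0,0,0,0,0,0,1]
  ]
}}

```text
time_s: 40.05
position: [0.482, 0.1133, 0.1404]
tcp_rot: [[-0.995, 0.104, 0.001], [0.104, 0.995, -0.0], [-0.001, 0.0, -1.0]]
force: [0.4, -1.0, 1.7]
opening: 0.646
grasp_force: 30.2
```

```bash
python3 -c "
from h import *
info();go(.397,-.347,.264,-6)"
```

```text
t40.0 [0.482  0.1133 0.1404] yaw-6.0 op0.65
row [ 0.121 -1.556 -0.412] [0.    0.002 0.   ] n>=11.6
```

Emit:
{"op": "step_arm", "data": {
  "steps": [
    [0,0,-0.12,0,0,0,1],
    [0,0,-0.25,0,0,0,1],
    [0,0,-0.36,0,0,0,1],
    [0,-0.11,-0.41,0,0,0,1],
    [0.03,-0.24,-0.41,0,0,0,1],
    [0.06,-0.37,-0.41,0,0,0,1],
    [0.09,-0.5,-0.41,0,0,0,1],
    [0.121,-0.63,-0.41,0,0,0,1]
  ]
}}

```text
time_s: 40.72
position: [0.4247, -0.0718, 0.2629]
tcp_rot: [[-0.995, 0.103, 0.0], [0.103, 0.995, -0.0], [-0.0, -0.0, -1.0]]
force: [0.9, 0.3, -1.6]
opening: 0.648
grasp_force: 30.0
```

Emit:
{"op": "step_arm", "data": {
  "steps": [
    [0,-0.13,0,0,0,0,1],
    [0,-0.26,0,0,0,0,1],
    [0,-0.39,0,0,0,0,1],
    [0,-0.52,0,0,0,0,1],
    [0,-0.65,0,0,0,0,1],
    [0,-0.78,0,0,0,0,1],
    [0,-0.9,0,0,0,0,1],
    [0,-0.926,0,0,0,0,1]
  ]
}}

```text
time_s: 41.38
position: [0.3965, -0.3534, 0.2629]
tcp_rot: [[-0.994, 0.108, 0.001], [0.108, 0.994, -0.005], [-0.002, -0.005, -1.0]]
force: [0.5, -0.4, -1.1]
opening: 0.65
grasp_force: 30.0
```

```bash
python3 -c "
from h import *
capture('side');info();go(.397,-.347,.058,-6)"
```

```text
t41.4 [ 0.3965 -0.3521  0.2626] yaw-6.2 op0.65
row [0.001 0.019 0.682] [-0.004  0.002 -0.005] n>=4.9
```

Emit:
{"op": "step_arm", "data": {
  "steps": [
    [0,0.01,0.13,0,0,0,1],
    [0,0.01,0.26,0,0,0,1],
    [0,0.01,0.39,0,0,0,1],
    [0,0.01,0.52,0,0,0,1],
    [0,0.01,0.62,0,0,0,1],
    [0,0.01,0.675,0,0,0,1],
    [0,0.01,0.69,0,0,0,1],
    [0,0.01,0.69,0,0,0,1]
  ]
}}

```text
time_s: 42.1
position: [0.3964, -0.3413, 0.0549]
tcp_rot: [[-0.995, 0.104, -0.003], [0.104, 0.995, 0.005], [0.003, 0.004, -1.0]]
force: [0.5, -0.6, -1.8]
opening: 0.639
grasp_force: 30.0
```

```bash
python3 -c "
from h import *
capture('side');info();print(read_state()['force'])"
```

```text
t42.1 [ 0.3971 -0.3426  0.0557] yaw-5.9 op0.64
[ 0.60222206  0.26244988 -2.21306263]
```

Emit:
{"op": "step_arm", "data": {
  "steps": [
    [0,0,0.006,0,0,0,1],
    [0,0,0.007,0,0,0,1],
    [0,0,0.007,0,0,0,0],
    [0,0,0.007,0,0,0,-0.2],
    [0,0,0.007,0,0,0,-0.5],
    [0,0,0.007,0,0,0,-1],
    [0,0,0.007,0,0,0,-1],
    [0,0,0.007,0,0,0,-1]
  ]
}}

```text
time_s: 42.82
position: [0.3972, -0.3443, 0.054]
tcp_rot: [[-0.995, 0.105, 0.0], [0.105, 0.995, -0.0], [-0.0, -0.0, -1.0]]
force: [0.2, -0.4, -0.1]
opening: 0.858
grasp_force: 0.0
```

Emit:
{"op": "step_arm", "data": {
  "steps": [
    [0,0,-0.1,0,0,0,-1],
    [0,0,-0.23,0,0,0,-1],
    [0,0,-0.36,0,0,0,-1],
    [0,0,-0.49,0,0,0,-1],
    [-0.03,0.1,-0.6,0,0,0,-0.5],
    [-0.06,0.22,-0.62,0,0,0,-0.1],
    [-0.1,0.34,-0.62,0,0,0,-0.1],
    [-0.14,0.45,-0.62,0,0,0,-0.1]
  ]
}}

```text
time_s: 43.48
position: [0.4534, -0.2129, 0.2413]
tcp_rot: [[-0.994, 0.106, 0.002], [0.106, 0.994, -0.001], [-0.002, -0.001, -1.0]]
force: [1.4, -0.2, 0.3]
opening: 0.782
grasp_force: 0.0
```

```bash
python3 -c "
from h import *
capture('side');info();go(.542,-.055,.24,-6);knob()"
```

```text
t43.5 [ 0.4547 -0.2069  0.2406] yaw-5.9 op0.73
row [-0.238  0.533  0.005] [0.006 0.002 0.003] n>=4.2
scene blob [53 19  7  7 38] top 255.94117647058823 169
side blob [ 51  10  29  21 241] top 283.72222222222223 170
knobtop [ 0.51958071 -0.07085444  0.19388282]
```

Emit:
{"op": "step_arm", "data": {
  "steps": [
    [-0.06,0.12,0,0,0,0,-0.1],
    [-0.12,0.24,0,0,0,0,-0.1],
    [-0.18,0.36,0,0,0,0,-0.1],
    [-0.238,0.48,0,0,0,0,-0.1],
    [-0.238,0.52,0,0,0,0,-0.1],
    [-0.238,0.52,0,0,0,0,-0.1],
    [-0.238,0.52,0,0,0,0,-0.1]
  ]
}}

```text
time_s: 44.22
position: [0.5398, -0.0673, 0.2393]
tcp_rot: [[-0.995, 0.104, -0.001], [0.104, 0.995, -0.001], [0.001, -0.001, -1.0]]
force: [-0.6, 0.1, -0.2]
opening: 0.55
grasp_force: 0.0
```

```bash
python3 -c "
from h import *
capture('side');info();go(.542,-.055,.153,-6)"
```

```text
t44.3 [ 0.5397 -0.068   0.2394] yaw-6.0 op0.55
row [-0.003  0.044  0.288] [-0.001 -0.001 -0.001] n>=2.1
```

Emit:
{"op": "step_arm", "data": {
  "steps": [
    [-0.003,0.042,0,0,0,0,-0.1],
    [-0.003,0.042,0,0,0,0,-0.1],
    [-0.003,0.042,0.1,0,0,0,-0.1],
    [-0.003,0.042,0.2,0,0,0,-0.1],
    [-0.003,0.042,0.288,0,0,0,-0.1],
    [-0.003,0.042,0.288,0,0,0,-0.1],
    [-0.003,0.042,0.288,0,0,0,-0.1]
  ]
}}

```text
time_s: 44.85
position: [0.5415, -0.0545, 0.1525]
tcp_rot: [[-0.994, 0.106, -0.003], [0.106, 0.994, 0.001], [0.003, 0.001, -1.0]]
force: [-0.0, 0.4, 0.5]
opening: 0.549
grasp_force: 0.0
```

Emit:
{"op": "step_arm", "data": {
  "steps": [
    [0,0.02,0,0,0,0,-0.1],
    [0,0.04,0,0,0,0,-0.1],
    [0,0.06,0,0,0,0,-0.1],
    [0,0.08,0,0,0,0,-0.1],
    [0,0.1,0,0,0,0,-0.1],
    [0,0.12,0,0,0,0,-0.1],
    [0,0.14,0,0,0,0,-0.1],
    [0,0.16,0,0,0,0,-0.1]
  ]
}}

```text
time_s: 45.52
position: [0.5479, -0.0058, 0.1537]
tcp_rot: [[-0.995, 0.104, 0.001], [0.104, 0.995, -0.0], [-0.001, -0.0, -1.0]]
force: [0.0, -3.5, 3.0]
opening: 0.547
grasp_force: 1.6
```

Contact is steady and the poise is sliding. I'll continue in small steps.

Emit:
{"op": "step_arm", "data": {
  "steps": [
    [0,0.013,0,0,0,0,-0.1],
    [0,0.026,0,0,0,0,-0.1],
    [0,0.04,0,0,0,0,-0.1],
    [0,0.053,0,0,0,0,-0.1]
  ]
}}

```text
time_s: 45.85
position: [0.549, 0.0098, 0.1532]
tcp_rot: [[-0.995, 0.105, -0.001], [0.105, 0.995, 0.0], [0.001, 0.0, -1.0]]
force: [-0.2, -2.4, 1.6]
opening: 0.55
grasp_force: 1.1
```

Emit:
{"op": "step_arm", "data": {
  "steps": [
    [0,0.008,0,0,0,0,-0.1],
    [0,0.016,0,0,0,0,-0.1]
  ]
}}

```text
time_s: 46.02
position: [0.5494, 0.0146, 0.1531]
tcp_rot: [[-0.995, 0.105, -0.001], [0.105, 0.995, 0.0], [0.001, 0.0, -1.0]]
force: [0.5, -3.2, 1.6]
opening: 0.555
grasp_force: 1.1
```

Emit:
{"op": "step_arm", "data": {
  "steps": [
    [0,0.008,0,0,0,0,-0.1],
    [0,0.016,0,0,0,0,-0.1],
    [0,0.016,0,0,0,0,-0.1]
  ]
}}

```text
time_s: 46.27
position: [0.5499, 0.0196, 0.1531]
tcp_rot: [[-0.995, 0.105, -0.001], [0.105, 0.995, 0.001], [0.001, 0.001, -1.0]]
force: [-0.3, -0.0, 0.5]
opening: 0.55
grasp_force: 0.2
```

Emit:
{"op": "step_arm", "data": {
  "steps": [
    [0,0.008,0,0,0,0,-0.1],
    [0,0.016,0,0,0,0,-0.1],
    [0,0.016,0,0,0,0,-0.1]
  ]
}}

```text
time_s: 46.52
position: [0.5505, 0.0223, 0.1539]
tcp_rot: [[-0.995, 0.103, -0.001], [0.103, 0.995, -0.003], [0.0, -0.003, -1.0]]
force: [-2.6, -6.2, 3.9]
opening: 0.551
grasp_force: 3.3
```

Emit:
{"op": "step_arm", "data": {
  "steps": [
    [0,0.006,0,0,0,0,-0.1],
    [0,0.01,0,0,0,0,-0.1],
    [0,0.01,0,0,0,0,-0.1]
  ]
}}

```text
time_s: 46.77
position: [0.5507, 0.0235, 0.1546]
tcp_rot: [[-0.995, 0.102, -0.001], [0.102, 0.995, -0.007], [0.0, -0.007, -1.0]]
force: [-4.2, -12.5, 9.8]
opening: 0.55
grasp_force: 6.4
```

Emit:
{"op": "step_arm", "data": {
  "steps": [
    [0,-0.02,0,0,0,0,-0.1],
    [0,-0.045,0,0,0,0,-0.1],
    [0,-0.045,0,0,0,0,-0.1],
    [0,-0.045,-0.1,0,0,0,-0.1],
    [0,-0.045,-0.2,0,0,0,-0.1],
    [0,-0.045,-0.3,0,0,0,-0.1],
    [0,-0.045,-0.35,0,0,0,-0.5],
    [0,-0.045,-0.35,0,0,0,-1]
  ]
}}

```text
time_s: 47.43
position: [0.5519, 0.0135, 0.2619]
tcp_rot: [[-0.994, 0.104, 0.008], [0.104, 0.995, -0.0], [-0.008, 0.0, -1.0]]
force: [0.5, -0.3, -0.3]
opening: 0.629
grasp_force: 0.0
```

```bash
python3 -c "
from h import *
info();s=read_state();R=np.array(s['tcp_rot']);print(R.T@(np.array([.5,-.11,.2567])-s['position'])/.3)"
```

```text
t47.4 [0.5519 0.0135 0.2619] yaw-6.0 op0.63
[ 0.12921158 -0.42745193  0.01617693]
```

Emit:
{"op": "step_arm", "data": {
  "steps": [
    [0.03,-0.1,0,0,-0.15,0,-1],
    [0.07,-0.2,0,0,-0.31,0,-1],
    [0.1,-0.3,0,0,-0.46,0,-1],
    [0.13,-0.42,0.016,0,-0.62,0,-1],
    [0.13,-0.42,0.016,0,-0.667,0,-1],
    [0.13,-0.42,0.016,0,-0.667,0,-1],
    [0.13,-0.42,0.016,0,-0.667,0,-1],
    [0.13,-0.42,0.016,0,-0.667,0,-1]
  ]
}}

```text
time_s: 48.1
position: [0.4966, -0.1077, 0.2523]
tcp_rot: [[-0.863, 0.106, 0.495], [0.094, 0.994, -0.051], [-0.497, 0.002, -0.868]]
force: [-0.7, 0.0, 0.0]
opening: 0.996
grasp_force: 0.0
```

Emit:
{"op": "step_arm", "data": {
  "steps": [
    [0,0,0,0,0,0,-1],
    [0,0,0,0,0,0,-1],
    [0,0,0,0,0,0,-1],
    [0,0,0,0,0,0,-1],
    [0,0,0,0,0,0,-1],
    [0,0,0,0,0,0,-1],
    [0,0,0,0,0,0,-1],
    [0,0,0,0,0,0,-1]
  ]
}}

```text
time_s: 48.77
position: [0.4977, -0.1079, 0.2536]
tcp_rot: [[-0.861, 0.104, 0.497], [0.09, 0.995, -0.052], [-0.5, -0.0, -0.866]]
force: [-0.1, 0.2, -0.8]
opening: 0.998
grasp_force: 0.0
```

```bash
python3 -c "
from h import *
info();s=read_state();c=capture('wrist');T=wristT(s,c);np.save('T9.npy',T)
u,v=pix(c,[.5310,-.161,.09],T);print('needle level px',u,v,'knob home-ish',pix(c,[.549,.012,.17],T))
a=c['image'][50:240,150:512];b=capture('scene')['image'][130:290,110:300]
save(np.hstack([a,cv2.resize(b,(226,190))]),'p10.png',1.35)"
```

```text
t48.8 [ 0.4977 -0.1079  0.2536] yaw-6.0 op1.00
needle level px 210.42838286326517 132.29344859876005 knob home-ish (np.float64(406.16612429818974), np.float64(189.69000749399774))
```

View pics/p10.png

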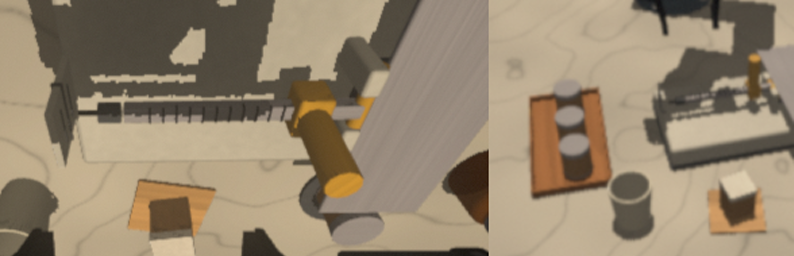

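The needle tip is at (82,113), which is full-image row 133.7 against 132.3 for level, so the empty beam is level and the poise is home. All three tins stand in the tray.

```bash
python3 -c "
from rig import *
print(hand_in())"
```

```text
the job is handed in; nothing more can be done
None
```

The job is handed in, and no verdict came back: the three tins were weighed together with the pointer on the centre mark, then packed side by side in the tray, and the poise is fully home with the empty scale level.

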